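# Hang the rinsed face-shield headbands on their drying rails with the lifting fork

## Task

The two face-shield headband frames standing on the draining mat are wet with disinfectant: using the two-pronged lifting fork, so that the robot itself never touches them and without tipping or dropping them, lift each one by its crown and drape it over a drying rail, the long frame on the taller rail and the short frame on the lower rail, each hanging freely and squarely astride the bar beside the frame that is already there. Then stand the fork upright on the bench where there is room. Leave the frames already hanging and all the glassware and bottles where they are.

Things in the scene. Friction and masses are not known exactly. Their poses are not given: they have to be found in the camera images.
- long_frame: the longer white plastic headband frame of a face shield, an inverted U open at the bottom, standing on two rubber feet. Underside of crown 120 mm above the feet, top 125 mm. 134 mm wide along its own y, 117 mm clear between the feet; band 24 mm wide along its x, 5 mm thick. Origin midway between the feet at their underside, z up; the opening is passed through along x
- long_crown (a point): middle of the underside of the long frame's crown. The crown is flat for 56 mm along y, then its shoulders slope down 36 mm over 36 mm to the two upright legs. The feet are 44 mm along x, 12 mm along y and z
- short_frame: the shorter white plastic headband frame of a face shield, an inverted U open at the bottom, standing on two rubber feet. Underside of crown 80 mm above the feet, top 85 mm. 134 mm wide along its own y, 117 mm clear between the feet; band 24 mm wide along its x, 5 mm thick. Origin midway between the feet at their underside, z up; the opening is passed through along x
- short_crown (a point): middle of the underside of the short frame's crown. The crown is flat for 56 mm along y, then its shoulders slope down 36 mm over 36 mm to the two upright legs. The feet are 44 mm along x, 12 mm along y and z
- tall_rail: the taller rail, fixed: level square steel bar 12 x 12 mm and 220 mm long, running along the stand's own x, top of bar 155 mm above the bench, on two 10 mm square posts 103 mm either side of the middle, in line under the bar; base plate 250 x 100 x 12 mm. Origin on the bench under the middle of the bar
- tall_bar (a point): middle of the taller bar, on its top; x along the bar
- low_rail: the lower rail, fixed: level square steel bar 12 x 12 mm and 220 mm long, running along the stand's own x, top of bar 115 mm above the bench, on two 10 mm square posts 103 mm either side of the middle, in line under the bar; base plate 250 x 100 x 12 mm. Origin on the bench under the middle of the bar
- low_bar (a point): middle of the lower bar, on its top; x along the bar
- tall_parked: frame of the same long kind that already hangs on the taller rail, towards the rail's far (+x) end; origin and axes as the frames. To be left hanging there
- low_parked: frame of the same short kind that already hangs on the lower rail, towards the rail's far (+x) end; origin and axes as the frames. To be left hanging there
- fork: lifting fork, 160 g, standing upright on two level steel prongs 8 x 8 mm, 28 mm clear between them, from 30 mm behind to 85 mm ahead of the origin along its own +x, tips turned up 4.5 mm. Two 8 mm uprights at x = 0 carry a cross-bar at 58 to 66 mm height; below it the gap stays open, so a rail can pass between prongs and uprights. Origin at the underside below the handle, z up
- fork_grip (a point): on the axis of the upright square wooden handle (22 x 22 mm, from 66 to 138 mm height), 110 mm above the fork's underside: grip here from above, on either pair of sides
- dropper_a: bystander: amber dropper bottle, 38 mm across, 95 mm high; origin under its centre
- dropper_b: bystander: amber dropper bottle, 38 mm across, 95 mm high; origin under its centre
- wash_bottle: bystander: white plastic bottle, 56 mm across, 130 mm high; origin under its centre
- beaker: bystander: glass beaker, 64 mm across, 85 mm high; origin under its centre
- dish: bystander: closed glass dish, 80 mm across, 16 mm high; origin under its centre
- cylinder: bystander: glass measuring cylinder, foot 60 mm across, tube 28 mm, 190 mm high; origin under its centre
Mind the look-alikes: they are no part of the job. Leave any orange or yellow look-alike of the long_frame alone.

How it is judged (in metres and radians):
On the way, in this order (a step that is already met when the one before it is completed fails the run):
1. one of the frames hangs on its rail, off the fork (((x of long_crown in the frame of tall_bar between -0.1 and 0.1 m and y of long_crown in the frame of tall_bar between -0.02 and 0.02 m and z of long_crown in the frame of tall_bar between -0.012 and 0.012 m and angle between long_frame's own z axis and vertical below 0.35 rad and angle between the x axis of long_frame and the x axis of tall_rail, either way round below 0.35 rad and linear speed of long_frame below 0.03 m/s and contact force between long_frame and fork below 0.05 N and contact force between long_frame and tall_rail above 0.1 N) or (x of short_crown in the frame of low_bar between -0.1 and 0.1 m and y of short_crown in the frame of low_bar between -0.02 and 0.02 m and z of short_crown in the frame of low_bar between -0.012 and 0.012 m and angle between short_frame's own z axis and vertical below 0.35 rad and angle between the x axis of short_frame and the x axis of low_rail, either way round below 0.35 rad and linear speed of short_frame below 0.03 m/s and contact force between short_frame and fork below 0.05 N and contact force between short_frame and low_rail above 0.1 N))), for 0.2 s.
2. both frames hang on their rails, off the fork (x of long_crown in the frame of tall_bar between -0.1 and 0.1 m and y of long_crown in the frame of tall_bar between -0.02 and 0.02 m and z of long_crown in the frame of tall_bar between -0.012 and 0.012 m and angle between each of long_frame, short_frame's own z axis and vertical below 0.35 rad and angle between the x axis of long_frame and the x axis of tall_rail, either way round below 0.35 rad and linear speed of each of long_frame, short_frame below 0.03 m/s and contact force between each of long_frame, short_frame and fork below 0.05 N and contact force between long_frame and tall_rail above 0.1 N and x of short_crown in the frame of low_bar between -0.1 and 0.1 m and y of short_crown in the frame of low_bar between -0.02 and 0.02 m and z of short_crown in the frame of low_bar between -0.012 and 0.012 m and angle between the x axis of short_frame and the x axis of low_rail, either way round below 0.35 rad and contact force between short_frame and low_rail above 0.1 N), for 0.2 s.
At the end, for the whole second after the job is handed in: Long frame on the taller bar, short on the lower, at rest, off the fork: crown middle over the bar (100 mm along from its middle, 20 across, 12 in height), tilt and skew under 0.35 rad. Fork upright on the bench (0.1 rad, 6 mm), at rest. Frames hung before: within 40 mm (all of step 2 and angle between fork's own z axis and vertical below 0.1 rad and height (world z) of fork between -0.006 and 0.006 m and linear speed of fork below 0.02 m/s and distance of each of tall_parked, low_parked from where it was at the start of the episode below 0.04 m); the robot touches nothing.
It fails at once if the robot itself touches the wet long frame (contact force between any of the fingers, the arm and long_frame above 0.5 N).
It fails at once if the robot itself touches the wet short frame (contact force between any of the fingers, the arm and short_frame above 0.5 N).
It fails at once if a frame is tipped over or dropped (angle between any of long_frame, short_frame's own z axis and vertical above 0.9 rad).
It fails at once if a frame that already hangs is shifted by more than 40 mm or knocked off (distance of any of tall_parked, low_parked from where it was at the start of the episode above 0.04 m).
It fails at once if a bystander is moved by more than 30 mm or knocked over (distance of any of dropper_a, dropper_b, wash_bottle, beaker, dish, cylinder from where it was at the start of the episode above 0.03 m or angle between any of dropper_a, dropper_b, wash_bottle, beaker, dish, cylinder's own z axis and vertical above 0.5 rad).
It also fails if it takes over 72 s, if anything falls off the work surface, if the arm or the gripper's body presses on something with over 40 N, if the wrist force passes 120 N, or if a joint passes its speed limit or range.

## Robot

A 6-joint arm with a two-finger parallel gripper is mounted at the origin on the work surface. World frame = base frame: x ahead of the robot, y to its left, z up, the work surface at z = 0. Lengths are in mm, angles in rad, forces in N, time in s.
With the tool pointing down it reaches from about 325 to 875 mm from the base axis. Payload 4.4 kg.
Tool frame: the origin (TCP) lies on the centre line of the jaws, within the pads' length; the fingertips stand 22 mm ahead of it and the grasp point (between the pads) lies 3 mm ahead of it; z points along the fingers, y is the line along which they close (so a half turn about z gives the same grasp; the last joint's range is limited). The gripper opens to 85 mm and grips with 20 to 120 N. Pads are 22 mm wide; open, the fingers measure 114 mm over their backs; the gripper's body (76 mm by 85 mm) begins 54 mm behind the grasp point. The pads swing forward as they close: fully open they stand 13 mm farther back than shut.
Start: joints at [0.989, 0.207, 1.542, -0, 1.393, -0.15], TCP at [240.651, 522.221, 253.282] pointing down, gripper open.
Joint ranges: [-2.73, 2.73], [-0.86, 2.22], [0.23, 2.46], [-1.11, 4.25], [0.08, 2.63], [-2.82, 2.82]. Speed limits (rad/s): [2.79, 2.79, 3.14, 3.14, 3.14, 3.14].

## Interface

Orientations are given as [roll, pitch, yaw] about the fixed x, y, z axes, in that order (R = Rz(yaw) Ry(pitch) Rx(roll)).
In Python, from cell import * gives the robot as it stands.
- The arm moves only by the tool send_rows, never from a script. Its arguments are lists of equal length, an entry for each row: "delta_pos": the shift along the tool's x, y, z in units of 25 mm (1.0 is 25 mm), a list of three; "delta_rot": the turn, a rotation vector about the tool's x, y, z in units of 8 degrees (1.0 is 8 degrees), a list of three; "claw": the finger opening in mm, from 0 to 85.4. In form: {"delta_pos": [[tx, ty, tz], ...], "delta_rot": [[ax, ay, az], ...], "claw": [claw, ...]}. A call has 1 to 8 rows; each row is the pose to reach, as a shift and turn from the pose commanded when the call began, along the tool's axes at that moment; what a row does not reach only later rows make up. A row lasts 1/8 s, in which the tool goes at most 62.5 mm and 10.7 degrees, less where a joint would pass 70% of its speed; a pose out of reach is approached as far as the arm can. A call with a gripper value outside its range is refused whole. The fingers move at their own pace and stop on an object; "grip_force" is the grip in N (left out, the last holds). Time passes only in rows, so rows that repeat a pose let the fingers close. It gives the time, the measured TCP pose, the force and the opening at its end, in the units of the state.
- observe(): the state, without advancing time (a new reading comes with each control period).
- get_image(name): name is "scene" or "side" or "wrist"; returns a dict with "frame" (384x512x3 uint8, red, green, blue), "fx", "fy", "cx", "cy" (pixels), "rvec" (rotation vector, rad) and "tvec" (3), from world to camera coordinates, as OpenCV has them; the wrist camera has in their place "T_tool_cam" (4x4, takes a point from camera to tool coordinates, whose origin is the TCP and whose axes are the flange's). Camera axes: x right, y down, z forward; pixel columns grow to the right and rows downward; lengths in mm; the calibration is good to about 2 mm. A picture is of the moment at which its call begins: read the wrist's pose just before it. There is no depth.
- finish_job(): hands the job in, once; it reports no verdict.
Trained networks look in the newest picture that a camera, given by its name, has taken for a name from the list of things; names that differ only in an ending like _2 or _b are one class to them, and where a whole thing is asked for, a point or a joint stands for the part that bears it (a point fixed in the world has none). Each returns a list of dicts, best first, with "score" (0 to 1); they miss things now and then, are a little off and sometimes report something else, mostly with a low value. They report only what shows in the picture. A call takes as long as a camera call. They do not tell look-alikes from the thing itself.
- look_for(camera, query): "extent" ([centre column, centre row, width, height] as shares, 0 to 1, of the picture: columns of its width, rows of its height, round what is visible of it).
The state is a dict: "t": time; "joint_positions": joint angles; "joint_vel": joint speeds; "tau": joint torques, N m; "tcp_pos": TCP position; "orientation": TCP orientation; "wrist_force": force on the tool from outside, world axes, zero at the start; "ft_torque": the same for the moment, N m; "grip_width": finger opening in mm.
Only numpy, scipy, OpenCV 4.12 (cv2) and the standard library are available. Lean on these libraries where they do the work, as an engineer would, in place of code of your own. Each camera call takes 0.05 s, during which the arm holds its last target. There are 200 camera calls.

## Working session

There is one attempt and no reset: what is moved stays moved. The work goes in short steps, Python scripts to look and compute and a tool call to move; the robot and the scene stay as the last step left them, time stands still between calls to the robot, and variables do not carry over. Pictures are saved under pics/ and viewed, on a budget of 10 in all, crops included, one or two more only if the job needs it, and the job is handed in when it is done.

Besides the shell and the picture viewer there is one more tool, called after "Call:" by a JSON object that holds its "op" and its "data", one argument or row to a line. send_rows: Moves the arm, as the interface text tells. Its arguments: {"type":"object","properties":{"delta_pos":{"type":"array","items":{"type":"array","items":{"type":"number"}}},"delta_rot":{"type":"array","items":{"type":"array","items":{"type":"number"}}},"claw":{"type":"array","items":{"type":"number"}},"grip_force":{"type":"number"}},"required":["delta_pos","delta_rot","claw"]}

```bash
mkdir -p pics; ls; cat > h.py <<'E'
from cell import *
import numpy as np, cv2
from scipy.spatial.transform import Rotation as R
def snap(n,f=None):
    d=get_image(n)
    if f: cv2.imwrite('pics/'+f,d['frame'][:,:,::-1])
    return d
def K(d): return np.array([[d['fx'],0,d['cx']],[0,d['fy'],d['cy']],[0,0,1.]])
def proj(d,P): return cv2.projectPoints(np.float64(P).reshape(-1,3),np.float64(d['rvec']),np.float64(d['tvec']),K(d),None)[0].reshape(-1,2)
def ray(d,u,v,z):
    Rm=cv2.Rodrigues(np.float64(d['rvec']))[0];c=-Rm.T@np.float64(d['tvec']).ravel()
    r=Rm.T@np.array([(u-d['cx'])/d['fx'],(v-d['cy'])/d['fy'],1]);return c+r*(z-c[2])/r[2]
E
python3 - <<'E'
from h import *
o=observe();print(o['t'],o['tcp_pos'],o['orientation'])
for n in('scene','side'):
    d=snap(n,n+'0.png')
    Rm=cv2.Rodrigues(np.float64(d['rvec']))[0];print(n,(-Rm.T@np.float64(d['tvec']).ravel()).round(),d['fx'])
    for q in 'long_frame short_frame tall_rail low_rail tall_parked low_parked fork dropper_a wash_bottle beaker dish cylinder'.split():
        print(q,[(np.round(np.array(r['extent'])*[512,384,512,384]).astype(int).tolist(),round(r['score'],2)) for r in look_for(n,q)[:4]])
a=cv2.imread('pics/scene0.png');b=cv2.imread('pics/side0.png')
E
```

```text
pics
0.0 [240.2535219  521.61333288 252.10568804] [-3.13929247e+00 -3.42731458e-04  2.70980693e+00]
scene [1239. -382. 1296.] 374.35218480796766
long_frame [([292, 151, 15, 33], 0.62), ([327, 134, 12, 35], 0.54), ([297, 195, 29, 37], 0.53), ([223, 175, 17, 37], 0.53)]
short_frame [([255, 227, 30, 35], 0.69)]
tall_rail [([203, 258, 49, 71], 0.93)]
low_rail []
tall_parked [([209, 267, 46, 31], 0.82), ([251, 263, 20, 22], 0.25)]
low_parked [([145, 300, 44, 26], 0.56), ([297, 194, 26, 36], 0.39)]
fork [([214, 216, 25, 28], 0.66), ([205, 258, 51, 73], 0.22)]
dropper_a [([158, 244, 10, 12], 0.49), ([210, 214, 28, 28], 0.46), ([296, 231, 10, 22], 0.45)]
wash_bottle [([260, 160, 15, 27], 0.48)]
beaker [([143, 220, 17, 23], 0.69), ([252, 262, 20, 22], 0.52)]
dish [([253, 262, 19, 23], 0.79), ([146, 288, 44, 74], 0.56)]
cylinder [([271, 238, 16, 33], 0.84)]
side [  99. -585. 1143.] 406.71030726142624
long_frame [([204, 236, 46, 35], 0.85), ([241, 164, 32, 39], 0.65), ([153, 130, 40, 33], 0.62), ([169, 162, 38, 31], 0.59)]
short_frame [([276, 202, 37, 36], 0.93)]
tall_rail [([324, 253, 76, 71], 0.58)]
low_rail [([365, 327, 87, 63], 0.63)]
tall_parked [([340, 240, 42, 53], 0.86)]
low_parked [([389, 312, 40, 56], 0.98)]
fork [([263, 243, 22, 47], 0.72), ([242, 162, 34, 40], 0.31)]
dropper_a [([322, 255, 80, 70], 0.73), ([287, 171, 11, 23], 0.72), ([309, 311, 14, 18], 0.59)]
wash_bottle [([190, 196, 19, 31], 0.97)]
beaker [([325, 252, 86, 70], 0.39)]
dish [([322, 214, 23, 20], 0.75), ([341, 239, 40, 52], 0.38)]
cylinder [([304, 180, 14, 45], 0.94)]
```

```bash
python3 - <<'E'
import cv2
a=cv2.imread('pics/scene0.png');b=cv2.imread('pics/side0.png')
cv2.imwrite('pics/s1.png',cv2.resize(a[110:350,100:360],None,fx=3,fy=2.5,interpolation=cv2.INTER_CUBIC)) if 0 else cv2.imwrite('pics/s1.png',cv2.resize(a[115:345,100:360],None,fx=2.6,fy=2.6,interpolation=cv2.INTER_CUBIC))
cv2.imwrite('pics/s2.png',cv2.resize(b[100:360,120:420],None,fx=2.3,fy=2.3,interpolation=cv2.INTER_CUBIC))
E
```

```text
(no output)
```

View pics/s1.png

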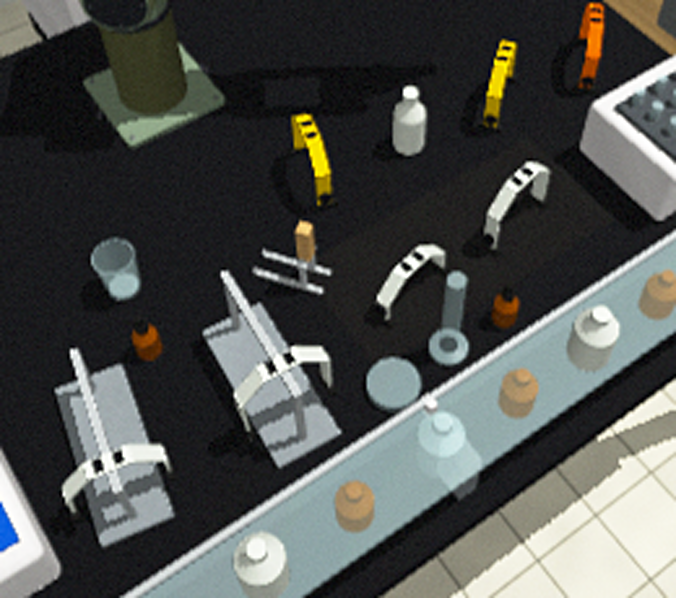

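View pics/s2.png

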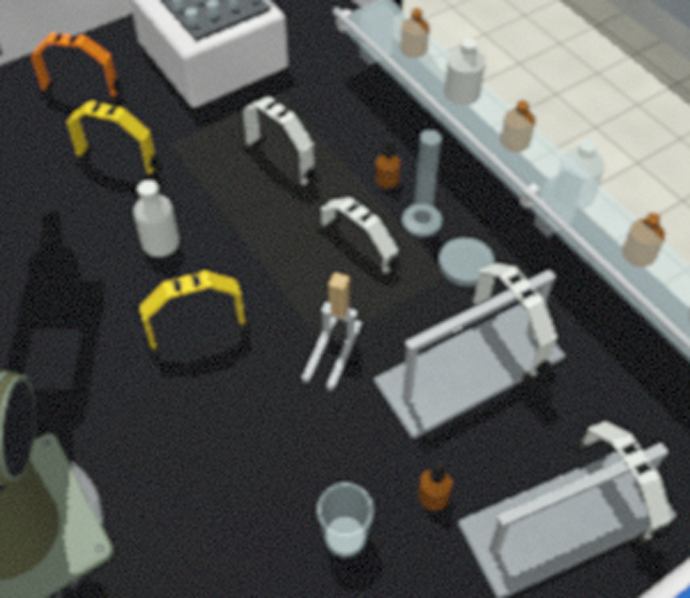

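```bash
cat >> h.py <<'E'
def tri(d1,p1,d2,p2):
    M=[]
    for d in(d1,d2):
        Rm=cv2.Rodrigues(np.float64(d['rvec']))[0];M.append(K(d)@np.c_[Rm,np.float64(d['tvec']).reshape(3,1)])
    X=cv2.triangulatePoints(M[0],M[1],np.float64(p1).reshape(2,1),np.float64(p2).reshape(2,1)).ravel();X=X[:3]/X[3]
    e=[np.linalg.norm(proj(d,X)[0]-p) for d,p in((d1,p1),(d2,p2))];return X,e
E
python3 - <<'E'
from h import *
a=snap('scene');b=snap('side')
S=lambda p:np.array(p)/2.6+[100,115]
T=lambda p:np.array(p)/2.3+[120,100]
for n,p,q in [('forktop',(306,225),(340,277)),('longcrown',(522,177),(276,109)),('longfootnear',(490,243),(308,180)),('shortcrown',(413,259),(354,206)),('shortfoot',(386,315),(388,268)),('tallA',(226,275),(410,345)),('tallB',(318,400),(553,275)),('lowA',(75,352),(500,520)),('lowB',(118,488),(664,450)),('tallparked',(279,364),(517,283)),('lowparked',(109,464),(628,462)),('wash',(410,93),(148,188)),('yellow',(308,132),(190,281)),('cyltop',(456,277),(430,135)),('beakertop',(115,255),(345,500)),('dropA',(147,325),(437,472)),('dropB',(507,295),(388,150))]:
    X,e=tri(a,S(p),b,T(q));print(n,X.round(),np.round(e,1))
print('dish',ray(a,*S((393,383)),8).round(),ray(b,*T((467,261)),8).round())
for s in [(265,253),(330,272),(255,272),(322,291)]: print('prong',ray(a,*S(s),5).round())
for s in [(307,380),(333,387)]: print('prongtip side',ray(b,*T(s),5).round())
E
```

```text
forktop [499.  17. 138.] [0.8 0.8]
longcrown [602. 349. 121.] [0.2 0.1]
longfootnear [615. 286.   6.] [0.8 0.7]
shortcrown [608. 137.  86.] [0.7 0.7]
shortfoot [624.  74.  -1.] [0.7 0.7]
tallA [ 511. -122.  145.] [0.4 0.4]
tallB [ 740. -126.  128.] [2.8 2.6]
lowA [ 475. -344.  105.] [0.3 0.3]
lowB [ 687. -385.  111.] [1.2 1.2]
tallparked [ 676. -133.  156.] [1.  0.9]
lowparked [ 646. -375.  102.] [0.5 0.5]
wash [361. 310. 124.] [0.2 0.3]
yellow [334. 128. 123.] [0.2 0.2]
cyltop [721. 119. 191.] [0.4 0.4]
beakertop [ 347. -224.   87.] [0.2 0.2]
dropA [ 466. -243.   59.] [1.2 1.4]
dropB [729. 221.  63.] [0.2 0.1]
dish [726.  15.   8.] [726.  10.   8.]
prong [421. -17.   5.]
prong [511.  48.   5.]
prong [443. -49.   5.]
prong [533.  18.   5.]
prongtip side [417. -26.   5.]
prongtip side [441. -54.   5.]
```

```bash
cat >> h.py <<'E'
import sys
def plan(c,t):
    "c,t = (x,y,z,yaw_deg) commanded, target; prints total shift (units of 25mm) and turn (units of 8deg) in tool axes"
    y=np.radians(c[3]);d=np.array(t[:3])-c[:3]
    p=np.array([d@[np.cos(y),np.sin(y),0],d@[np.sin(y),-np.cos(y),0],-d[2]])/25
    a=-(t[3]-c[3])/8
    n=np.linalg.norm(p);print('pos',p.round(2),'turn',round(a,2),'min rows',max(n/2.4,abs(a)/1.3).round(1))
def wproj(d,o,P):
    "world->wrist pixel"
    M=wT(d,o);Q=(np.linalg.inv(M)@np.c_[np.float64(P).reshape(-1,3),np.ones(np.size(P)//3)].T).T[:,:3]
    return Q[:,:2]/Q[:,2:]*[d['fx'],d['fy']]+[d['cx'],d['cy']]
def wT(d,o):
    M=np.eye(4);M[:3,:3]=R.from_euler('xyz',o['orientation']).as_matrix();M[:3,3]=o['tcp_pos'];return M@np.array(d['T_tool_cam'])
def wray(d,o,u,v,z):
    M=wT(d,o);r=M[:3,:3]@[(u-d['cx'])/d['fx'],(v-d['cy'])/d['fy'],1];c=M[:3,3];return c+r*(z-c[2])/r[2]
E
python3 - <<'E'
from h import *
o=observe();d=snap('wrist');print(np.array(d['T_tool_cam']).round(3),d['fx'])
c=(240.65,522.22,253.28,155.26)
for t in [(480,330,330,100),(440,20,300,36)]: plan(c,t)
plan((480,330,330,100),(460,60,330,36))
E
```

```text
[[-1.00000e-03 -9.52000e-01 -3.05000e-01  7.72310e+01]
 [ 1.00000e+00 -0.00000e+00 -1.00000e-03  6.50000e-02]
 [ 1.00000e-03 -3.05000e-01  9.52000e-01 -1.21121e+02]
 [ 0.00000e+00  0.00000e+00  0.00000e+00  1.00000e+00]] 278.2251173290151Traceback (most recent call last):
  File "<stdin>", line 4, in <module>
  File "h.py", line 25, in plan
    n=np.linalg.norm(p);print('pos',p.round(2),'turn',round(a,2),'min rows',max(n/2.4,abs(a)/1.3).round(1))
                                                                            ^^^^^^^^^^^^^^^^^^^^^^^^^^^
AttributeError: 'float' object has no attribute 'round'
```

```bash
sed -i 's/max(n\/2.4,abs(a)\/1.3).round(1)/round(float(max(n\/2.4,abs(a)\/1.3)),1)/' h.py; python3 - <<'E'
from h import *
c=(240.65,522.22,253.28,155.26)
v=(500,250,330,155.26)
plan(c,v); plan(v,(500,60,300,36))
E
```

```text
pos [-13.98  -5.55  -3.07] turn -0.0 min rows 6.4
pos [-3.18 -6.9   1.2 ] turn 14.91 min rows 11.5
```

Call:
{"op": "send_rows", "data": {
  "delta_pos": [
    [-1,-0.4,-0.5],
    [-3,-1.2,-1.5],
    [-5,-2,-2.5],
    [-7.2,-2.8,-3.07],
    [-9.4,-3.7,-3.07],
    [-11.6,-4.6,-3.07],
    [-13.2,-5.2,-3.07],
    [-13.98,-5.55,-3.07]
  ],
  "delta_rot": [
    [0,0,0],
    [0,0,0],
    [0,0,0],
    [0,0,0],
    [0,0,0],
    [0,0,0],
    [0,0,0],
    [0,0,0]
  ],
  "claw": [60,60,60,60,60,60,60,60]
}}

```text
t: 2.45
tcp_pos: [501.3, 248.2, 329.9]
orientation: [-3.142, -0.0, 2.707]
wrist_force: [0.0, 0.6, 0.0]
grip_width: 59.6
```

```bash
python3 - <<'E'
from h import *
import pickle
snap('wrist');o=observe();d=snap('wrist','w1.png');pickle.dump((o,d),open('w1.pkl','wb'))
print(o['t'],o['tcp_pos'],o['orientation'],o['joint_positions'],o['wrist_force'])
cv2.imwrite('pics/w1b.png',cv2.resize(d['frame'][:,:,::-1],None,fx=1.55,fy=1.55,interpolation=cv2.INTER_CUBIC))
E
```

```text
2.5 [502.30521611 247.0208963  329.81060556] [-3.14052699e+00  1.52633775e-03  2.70626879e+00] [ 0.30340049  0.12510929  1.47828616 -0.00181662  1.53778636 -0.83201158] [ 2.46588132 -0.38391623  0.75458168]
```

View pics/w1b.png

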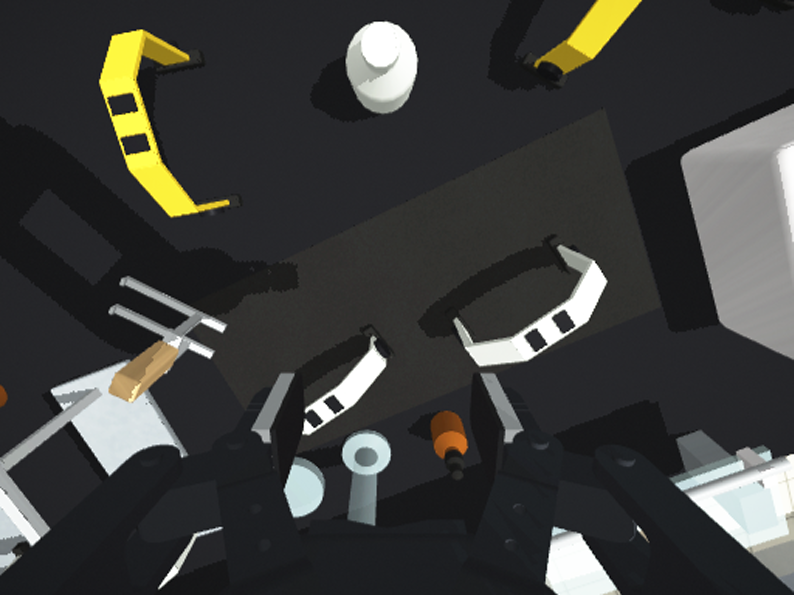

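```bash
python3 - <<'E'
from h import *
import pickle
o,d=pickle.load(open('w1.pkl','rb'))
f=lambda p,z:wray(d,o,p[0]/1.55,p[1]/1.55,z)[:2].round(0)
for n,p,z in [('Lpad1',(537,340),125),('Lpad2',(565,321),125),('Lfoot1',(455,320),12),('Lfoot2',(553,243),12),('Spad1',(314,418),85),('Spad2',(334,404),85),('Sfoot',(374,333),12),('tip1',(122,282),8),('tip2',(113,310),8),('r1',(222,328),8),('r2',(210,353),8),('htop',(128,386),138),('wash',(380,50),130)]: print(n,f(p,z))
# colour-based crown shape: outer legs
E
```

```text
Lpad1 [606. 333.]
Lpad2 [600. 359.]
Lfoot1 [607. 279.]
Lfoot2 [571. 401.]
Spad1 [614. 116.]
Spad2 [608. 141.]
Sfoot [583. 193.]
tip1 [419. -25.]
tip2 [441. -53.]
r1 [509.  43.]
r2 [529.  15.]
htop [497.  17.]
wash [364. 306.]
```

```bash
python3 - <<'E'
from h import *
v=(500,250,330,155.26)
plan(v,(498,15,220,37.4)); plan((498,15,220,37.4),(498,15,113,37.4))
E
```

```text
pos [-3.86 -8.57  4.4 ] turn 14.73 min rows 11.3
pos [0.   0.   4.28] turn -0.0 min rows 1.8
```

Call:
{"op": "send_rows", "data": {
  "delta_pos": [
    [-0.3,-0.6,0],
    [-0.9,-2.0,0],
    [-1.5,-3.5,0.5],
    [-2.2,-5.0,1.5],
    [-2.9,-6.5,2.7],
    [-3.4,-7.7,3.7],
    [-3.7,-8.3,4.2],
    [-3.86,-8.57,4.4]
  ],
  "delta_rot": [
    [0,0,0.8],
    [0,0,1.9],
    [0,0,3.1],
    [0,0,4.3],
    [0,0,5.5],
    [0,0,6.7],
    [0,0,7.9],
    [0,0,9]
  ],
  "claw": [60,60,60,60,60,60,60,60]
}}

```text
t: 3.55
tcp_pos: [496.8, 16.0, 218.9]
orientation: [-3.139, -0.001, 1.449]
wrist_force: [0.6, -0.1, -0.7]
grip_width: 60.0
```

Call:
{"op": "send_rows", "data": {
  "delta_pos": [
    [0,0,0],
    [0,0,0],
    [0,0,0],
    [0,0,0],
    [0,0,0],
    [0,0,0]
  ],
  "delta_rot": [
    [0,0,1.1],
    [0,0,2.3],
    [0,0,3.5],
    [0,0,4.7],
    [0,0,5.73],
    [0,0,5.73]
  ],
  "claw": [60,60,60,60,60,60]
}}

```text
t: 4.3
tcp_pos: [497.6, 16.7, 220.2]
orientation: [-3.141, -0.0, 0.657]
wrist_force: [0.3, 0.1, 1.4]
grip_width: 60.2
```

```bash
python3 - <<'E'
from h import *
o=observe();d=snap('wrist')
print(o['t'],o['tcp_pos'],o['orientation'],o['joint_positions'])
cv2.imwrite('pics/w2.png',cv2.resize(d['frame'][:,:,::-1],None,fx=1.3,fy=1.3))
E
```

```text
4.3 [497.62713306  16.7115526  220.16531933] [-3.14104442e+00 -4.55378029e-04  6.57053503e-01] [-1.40856250e-01  7.29866662e-02  1.76424905e+00  7.34694571e-04
  1.30443154e+00  7.72693031e-01]
```

View pics/w2.png

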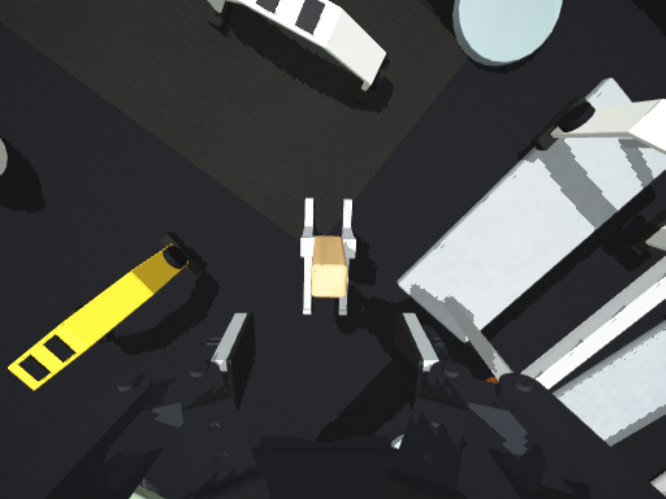

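```bash
python3 - <<'E'
from h import *
o=observe();d=get_image('wrist')
P=wray(d,o,330/1.3,281/1.3,138);print(P)
p1=wray(d,o,309/1.3,200/1.3,8);p2=wray(d,o,348/1.3,200/1.3,8);q1=wray(d,o,308/1.3,312/1.3,8);q2=wray(d,o,343/1.3,312/1.3,8)
m=(p1+p2)/2-(q1+q2)/2;print(p1,p2,q1,q2,np.degrees(np.arctan2(m[1],m[0])))
plan((498,15,220,37.4),(P[0],P[1],113,37.4))
E
```

```text
[497.94431144  11.40049351 138.        ]
[509.64291072  42.55102515   8.        ] [531.598654    14.06162714   8.        ] [417.68597655 -25.1701257    8.        ] [439.44588014 -53.41096406   8.        ] 36.29023901603658
pos [-0.09  0.11  4.28] turn -0.0 min rows 1.8
```

Call:
{"op": "send_rows", "data": {
  "delta_pos": [
    [-0.09,0.11,1.2],
    [-0.09,0.11,2.7],
    [-0.09,0.11,3.8],
    [-0.09,0.11,4.28],
    [-0.09,0.11,4.28],
    [-0.09,0.11,4.28],
    [-0.09,0.11,4.28],
    [-0.09,0.11,4.28]
  ],
  "delta_rot": [
    [0,0,0.1],
    [0,0,0.1],
    [0,0,0.1],
    [0,0,0.1],
    [0,0,0.1],
    [0,0,0.1],
    [0,0,0.1],
    [0,0,0.1]
  ],
  "claw": [60,60,60,60,40,20,10,10],
  "grip_force": 60
}}

```text
t: 5.4
tcp_pos: [499.0, 11.4, 114.3]
orientation: [3.14, -0.002, 0.639]
wrist_force: [-0.2, 1.1, 2.2]
grip_width: 21.2
```

Call:
{"op": "send_rows", "data": {
  "delta_pos": [
    [0,0,0],
    [0,0,0],
    [0,0,-0.5],
    [0,0,-2],
    [0,0,-4],
    [0,0,-5.5],
    [0,0,-6],
    [0,0,-6]
  ],
  "delta_rot": [
    [0,0,0],
    [0,0,0],
    [0,0,0],
    [0,0,0],
    [0,0,0],
    [0,0,0],
    [0,0,0],
    [0,0,0]
  ],
  "claw": [10,10,10,10,10,10,10,10]
}}

```text
t: 6.4
tcp_pos: [497.7, 11.4, 263.0]
orientation: [3.141, -0.0, 0.639]
wrist_force: [-0.3, -0.0, -1.7]
grip_width: 21.2
```

```bash
python3 - <<'E'
from h import *
# commanded now: (497.5,11.5,263,36.6); fork yaw=tool-180. Short frame crown ~(609,133), x-yaw ~14
c=(498,10.5,263,36.6)
u=np.radians(14);e=np.array([np.cos(u),np.sin(u)])
p=np.array([609,133])-140*e;print(p)
plan(c,(p[0],p[1],263,194)) ; plan(c,(p[0],p[1],263,115));
E
```

```text
[473.15859832  99.13093462]
pos [ 1.32 -3.44 -0.  ] turn -19.68 min rows 15.1
pos [ 1.32 -3.44 -0.  ] turn -9.8 min rows 7.5
```

Call:
{"op": "send_rows", "data": {
  "delta_pos": [
    [0.1,-0.3,0],
    [0.3,-0.8,0],
    [0.5,-1.3,0],
    [0.7,-1.8,0],
    [0.9,-2.3,0],
    [1.1,-2.8,0],
    [1.25,-3.3,0],
    [1.32,-3.44,0]
  ],
  "delta_rot": [
    [0,0,-0.8],
    [0,0,-2.0],
    [0,0,-3.25],
    [0,0,-4.5],
    [0,0,-5.75],
    [0,0,-7.0],
    [0,0,-8.25],
    [0,0,-9.5]
  ],
  "claw": [10,10,10,10,10,10,10,10]
}}

```text
t: 7.4
tcp_pos: [470.9, 100.7, 259.8]
orientation: [-3.136, -0.002, 1.972]
wrist_force: [1.2, -1.1, -1.5]
grip_width: 21.2
```

Call:
{"op": "send_rows", "data": {
  "delta_pos": [
    [0,0,0],
    [0,0,0],
    [0,0,0],
    [0,0,0],
    [0,0,0],
    [0,0,0],
    [0,0,0],
    [0,0,0]
  ],
  "delta_rot": [
    [0,0,-1.25],
    [0,0,-2.5],
    [0,0,-3.75],
    [0,0,-5],
    [0,0,-6.25],
    [0,0,-7.5],
    [0,0,-8.75],
    [0,0,-9.8]
  ],
  "claw": [10,10,10,10,10,10,10,10]
}}

```text
t: 8.4
tcp_pos: [471.2, 100.0, 259.8]
orientation: [3.141, -0.006, -2.944]
wrist_force: [-0.1, -1.0, -1.3]
grip_width: 21.4
```

Call:
{"op": "send_rows", "data": {
  "delta_pos": [
    [0,0,0],
    [0,0,0]
  ],
  "delta_rot": [
    [0,0,-0.38],
    [0,0,-0.38]
  ],
  "claw": [10,10]
}}

```text
t: 8.65
tcp_pos: [471.5, 100.0, 260.3]
orientation: [3.141, -0.005, -2.897]
wrist_force: [-0.2, -0.1, -1.6]
grip_width: 21.4
```

```bash
python3 - <<'E'
from h import *
import pickle
o=observe();d=snap('wrist');pickle.dump((o,d),open('w3.pkl','wb'))
print(o['t'],o['tcp_pos'],o['orientation'],o['joint_positions'],o['wrist_force'])
cv2.imwrite('pics/w3.png',cv2.resize(d['frame'][:,:,::-1],None,fx=1.55,fy=1.55,interpolation=cv2.INTER_CUBIC))
E
```

```text
8.65 [471.51335892 100.02511715 260.31772459] [ 3.14053792 -0.00526567 -2.89688943] [ 2.92932492e-02  3.65203897e-03  1.75001224e+00 -9.66834023e-05
  1.39329780e+00 -1.78618620e+00] [-0.21799075 -0.11269372 -1.59051545]
```

View pics/w3.png

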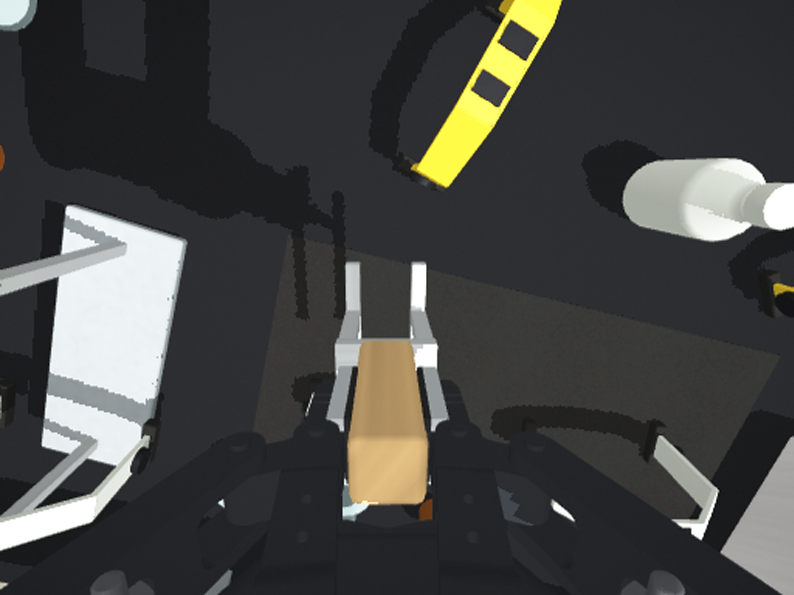

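```bash
cat > fit.py <<'E'
from h import *
import pickle
from scipy.optimize import minimize
S=4
def segs(H):
    pr=np.array([[-67,H-36-0,12],[0,0,0]]) if 0 else None
    o=[(-67,12),(-67,H+5-36),(-28-2,H+5),(30,H+5),(67,H+5-36),(67,12)]
    i=[(-62,12),(-62,H-36),(-28,H),(28,H),(62,H-36),(62,12)]
    return [[(x,*p) for x in(-12,12) for p in(o[k],o[k+1],i[k],i[k+1])] for k in range(5)]
def render(pf,segsl,q,roi):
    x,y,a=q[:3];c,s=np.cos(a),np.sin(a);z0=q[3] if len(q)>3 else 0
    u0,v0,u1,v1=roi;im=np.zeros(((v1-v0)*S,(u1-u0)*S),np.uint8)
    for sg in segsl:
        P=np.array(sg,float);W=np.c_[x+c*P[:,0]-s*P[:,1],y+s*P[:,0]+c*P[:,1],z0+P[:,2]]
        p=(pf(W)-[u0-.5,v0-.5])*S-.5
        cv2.fillConvexPoly(im,cv2.convexHull(np.round(p*16).astype(np.int32)),255,shift=4)
    return cv2.resize(im,(u1-u0,v1-v0),interpolation=cv2.INTER_AREA)/255.
def fit(views,H,q0,pad=12,z0=None,thr=(45,110)):
    sg=segs(H);dat=[]
    for pf,img in views:
        r=render(pf,sg,q0 if z0 is None else [*q0,z0],(0,0,512,384));ys,xs=np.nonzero(r>.3)
        roi=(max(xs.min()-pad,0),max(ys.min()-pad,0),min(xs.max()+pad,512),min(ys.max()+pad,384))
        g=img[roi[1]:roi[3],roi[0]:roi[2]].astype(float);lo=g.min(2)
        m=np.clip((lo-thr[0])/(thr[1]-thr[0]),0,1)
        m=cv2.morphologyEx(m,cv2.MORPH_CLOSE,np.ones((3,3)) if 1 else 0)
        dat.append((pf,roi,m))
    def cost(q):
        t=0
        for pf,roi,m in dat:
            rr=render(pf,sg,q if z0 is None else [*q[:3],z0],roi)
            t+=np.abs(rr-m).sum()/max(rr.sum(),1)
        return t
    f=lambda w:cost([q0[0]+10*w[0],q0[1]+10*w[1],q0[2]+.1*w[2]])
    r=minimize(f,[0,0,0],method='Nelder-Mead',options=dict(initial_simplex=[[0,0,0],[1,0,0],[0,1,0],[0,0,1.5]],xatol=.01,fatol=1e-4,maxiter=200))
    w=r.x;return np.array([q0[0]+10*w[0],q0[1]+10*w[1],np.degrees(q0[2]+.1*w[2])]).round(1),round(r.fun/len(dat),2)
E
python3 - <<'E'
from fit import *
A=get_image('scene');B=get_image('side');o,d=pickle.load(open('w1.pkl','rb'))
va=(lambda P:proj(A,P),cv2.imread('pics/scene0.png'));vb=(lambda P:proj(B,P),cv2.imread('pics/side0.png'));vw=(lambda P:wproj(d,o,P),d['frame'])
cv2.imwrite('pics/sc1.png',A['frame'][:,:,::-1]);cv2.imwrite('pics/sd1.png',B['frame'][:,:,::-1]);pickle.dump((A,B),open('ab.pkl','wb'))
for n,H,q in[('long',120,(603,347,.24)),('short',80,(610,133,.24))]:
    for k,v in[('abw',[va,vb,vw]),('a',[va]),('b',[vb]),('w',[vw])]: print(n,k,*fit(v,H,q))
for n,H,q,z in[('tallp',120,(676,-133,-.05),35),('lowp',80,(646,-375,-.15),35)]:
    for k,v in[('ab',[va,vb]),('a',[va]),('b',[vb])]: print(n,k,*fit(v,H,q,z0=z,thr=(140,200)))
S2=lambda p:np.array(p)/2.6+[100,115]
T=lambda p:np.array(p)/2.3+[120,100]
for n,pts in [('tall',[(203,330),(260,303),(340,430),(283,465)]),('low',[(57,390),(125,365),(173,515),(103,545)])]:
    print(n,[ray(A,*S2(p),12)[:2].round() for p in pts])
for n,pts in [('tall side',[(375,380),(415,435),(563,355)]),('low side',[(460,522),(503,597),(674,515)])]:
    print(n,[ray(B,*T(p),12)[:2].round() for p in pts])
E
```

```text
long abw [601.5 345.2  12.3] 0.57
long a [599.4 348.5  12.9] 0.18
long b [599.  347.4  12.4] 1.14
long w [601.7 344.4  12.3] 0.27
short abw [609.2 131.   12.6] 1.06
short a [608.2 131.6  12.5] 0.9
short b [606.6 129.2  12.1] 1.28
short w [610.4 127.1  11.7] 0.94
tallp ab [ 674.9 -134.4   -3.9] 1.78
tallp a [ 674.1 -135.9   -1.5] 1.88
tallp b [ 674.7 -131.9   -4.8] 1.65
lowp ab [ 647.4 -376.7  -11.2] 1.34
lowp a [ 648.8 -376.9  -10.7] 1.42
lowp b [ 646.9 -377.7  -11.9] 1.25
tall [array([ 491., -168.]), array([500., -74.]), array([744., -90.]), array([ 741., -183.])]
low [array([ 457., -388.]), array([ 477., -290.]), array([ 715., -338.]), array([ 698., -431.])]
tall side [array([493., -80.]), array([ 490., -176.]), array([ 732., -192.])]
low side [array([ 466., -299.]), array([ 453., -396.]), array([ 691., -436.])]
```

```bash
cat >> fit.py <<'E'
def fitobj(views,sg,extra,q0,thr,pad=6,half=None):
    dat=[]
    for pf,img in views:
        r=render(pf,sg,q0,(0,0,512,384));ys,xs=np.nonzero(r>.3)
        roi=(max(xs.min()-pad,0),max(ys.min()-pad,0),min(xs.max()+pad,512),min(ys.max()+pad,384))
        m=np.clip((img[roi[1]:roi[3],roi[0]:roi[2]].astype(float).min(2)-thr[0])/(thr[1]-thr[0]),0,1)
        w=np.ones_like(m)
        for e_sg,e_q in extra: w[cv2.dilate((render(pf,e_sg,e_q,roi)>0).astype(np.uint8),np.ones((5,5)))>0]=0
        dat.append((pf,roi,m,w))
    def f(v):
        q=[q0[0]+10*v[0],q0[1]+10*v[1],q0[2]+.1*v[2]]
        return sum((np.abs(render(pf,sg,q,roi)-m)*w).sum()/1000 for pf,roi,m,w in dat)
    r=minimize(f,[0,0,0],method='Nelder-Mead',options=dict(initial_simplex=[[0,0,0],[1,0,0],[0,1,0],[0,0,1]],xatol=.01,fatol=1e-5,maxiter=200))
    w=r.x;return np.array([q0[0]+10*w[0],q0[1]+10*w[1],np.degrees(q0[2]+.1*w[2])]).round(1),round(r.fun,3),[round(float((m>.5).mean()),2) for _,_,m,_ in dat]
def box(x0,x1,y0,y1,z0,z1): return [(x,y,z) for x in(x0,x1) for y in(y0,y1) for z in(z0,z1)]
def rail(h): return [box(-125,125,-50,50,0,12),box(-110,110,-6,6,h-12,h),box(-108,-98,-5,5,12,h),box(98,108,-5,5,12,h)]
E
python3 - <<'E'
from fit import *
A,B=pickle.load(open('ab.pkl','rb'));o,d=pickle.load(open('w1.pkl','rb'))
va=(lambda P:proj(A,P),cv2.imread('pics/scene0.png'));vb=(lambda P:proj(B,P),cv2.imread('pics/side0.png'));vw=(lambda P:wproj(d,o,P),d['frame'])
cyl=[box(-30,30,-30,30,0,190)],(721,119,0);dish=[box(-42,42,-42,42,0,20)],(726,12,0)
for thr in[(60,100),(90,140)]:
  for n,H,q in[('long',120,(601,346,.215)),('short',80,(609,131,.215))]:
    for k,v in[('abw',[va,vb,vw]),('ab',[va,vb]),('a',[va]),('b',[vb])]: print(thr,n,k,*fitobj(v,segs(H),[cyl,dish],q,thr))
for thr in[(60,90),(80,120)]:
  for n,h,q,e in[('tall',155,(616,-131,-.066),(segs(120),(675,-134,-.068,35))),('low',115,(582,-363,-.2),(segs(80),(647,-377,-.2,35)))]:
    for k,v in[('ab',[va,vb]),('a',[va]),('b',[vb])]: print(thr,n,k,*fitobj(v,rail(h),[e,cyl,dish],q,thr))
E
```

```text
(60, 100) long abw [601.6 344.7  12.5] 0.536 [0.15, 0.22, 0.2]
(60, 100) long ab [599.8 347.6  12.8] 0.159 [0.15, 0.22]
(60, 100) long a [600.1 347.7  12.5] 0.049 [0.15]
(60, 100) long b [598.6 346.8  12.4] 0.105 [0.22]
(60, 100) short abw [609.7 128.4  11.6] 1.039 [0.2, 0.22, 0.22]
(60, 100) short ab [608.2 132.   11.5] 0.15 [0.2, 0.22]
(60, 100) short a [608.9 131.9  11. ] 0.043 [0.2]
(60, 100) short b [606.4 131.6  11.9] 0.105 [0.22]
(90, 140) long abw [601.5 344.7  12.7] 0.637 [0.14, 0.17, 0.19]
(90, 140) long ab [599.2 347.6  12.8] 0.172 [0.14, 0.17]
(90, 140) long a [599.8 348.3  13. ] 0.079 [0.14]
(90, 140) long b [598.5 346.3  12.9] 0.087 [0.17]
(90, 140) short abw [609.4 128.8  10.8] 0.979 [0.15, 0.18, 0.21]
(90, 140) short ab [608.3 131.7  11.6] 0.141 [0.15, 0.18]
(90, 140) short a [609.1 134.    9.3] 0.05 [0.15]
(90, 140) short b [606.9 130.1  12.2] 0.079 [0.18]
(60, 90) tall ab [ 614.8 -131.5   -4.1] 0.598 [0.38, 0.43]
(60, 90) tall a [ 614.6 -130.8   -4.4] 0.465 [0.38]
(60, 90) tall b [ 615.2 -131.9   -4.4] 0.122 [0.43]
(60, 90) low ab [ 579.9 -364.7  -10.2] 0.522 [0.4, 0.46]
(60, 90) low a [ 579.4 -363.5  -10.2] 0.195 [0.4]
(60, 90) low b [ 580.3 -365.   -10.3] 0.312 [0.46]
(80, 120) tall ab [ 615.7 -131.5   -4.2] 0.805 [0.33, 0.4]
(80, 120) tall a [ 613.6 -130.4   -4.4] 0.594 [0.33]
(80, 120) tall b [ 616.3 -131.7   -4. ] 0.196 [0.4]
(80, 120) low ab [ 581.5 -364.7  -10.5] 1.021 [0.33, 0.41]
(80, 120) low a [ 579.3 -362.5   -9.5] 0.434 [0.33]
(80, 120) low b [ 581.8 -365.2  -10.5] 0.579 [0.41]
```

```bash
python3 - <<'E'
from h import *
c=(473.16,99.13,263,194.02)
u=np.radians(11.7);e=np.array([np.cos(u),np.sin(u)])
C=np.array([608.5,131.5]);p=C-140*e;print(p,C-47*e)
t=(p[0],p[1],174,191.7);plan(c,t);plan(t,(*(C-47*e),174,191.7))
E
```

```text
[471.40880651 103.10977865] [562.4765279  121.96899712]
pos [0.03 0.17 3.56] turn 0.29 min rows 1.5
pos [-3.72  0.   -0.  ] turn -0.0 min rows 1.6
```

Call:
{"op": "send_rows", "data": {
  "delta_pos": [
    [0.03,0.17,0.7],
    [0.03,0.17,1.7],
    [0.03,0.17,2.8],
    [0.03,0.17,3.4],
    [0.03,0.17,3.56],
    [0.03,0.17,3.56],
    [0.03,0.17,3.56]
  ],
  "delta_rot": [
    [0,0,0.29],
    [0,0,0.29],
    [0,0,0.29],
    [0,0,0.29],
    [0,0,0.29],
    [0,0,0.29],
    [0,0,0.29]
  ],
  "claw": [10,10,10,10,10,10,10]
}}

```text
t: 9.68
tcp_pos: [472.2, 104.1, 175.2]
orientation: [-3.141, 0.002, -2.937]
wrist_force: [-0.3, -0.5, -1.0]
grip_width: 21.4
```

```bash
python3 - <<'E'
from fit import *
o=observe();A=get_image('scene');B=get_image('side')
print(o['t'],o['tcp_pos'],o['orientation'],o['wrist_force'])
a=cv2.resize(A['frame'][160:280,180:310,::-1],None,fx=3,fy=3,interpolation=cv2.INTER_CUBIC)
b=cv2.resize(B['frame'][140:260,190:320,::-1],None,fx=3,fy=3,interpolation=cv2.INTER_CUBIC)
# overlay expected fork prongs for commanded pose
q=(471.4,103.1,np.radians(11.7));
for im,D,off in((a,A,(180,160)),(b,B,(190,140))):
    c,s=np.cos(q[2]),np.sin(q[2])
    for y in(-18,18):
        P=[(q[0]+c*x-s*y,q[1]+s*x+c*y,61+8) for x in(-30,85)]
        p=((proj(D,P)-off+.5)*3).astype(int);cv2.line(im,tuple(map(int,p[0])),tuple(map(int,p[1])),(0,0,255),1)
cv2.imwrite('pics/c1.png',np.hstack([a,b]))
E
```

```text
9.675 [472.21090113 104.10720843 175.17571818] [-3.14121597e+00  2.27063329e-03 -2.93672338e+00] [-0.25072972 -0.54211163 -1.04615136]
```

View pics/c1.png

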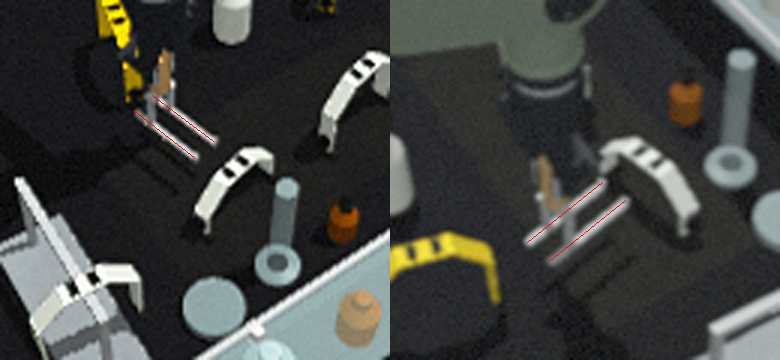

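Call:
{"op": "send_rows", "data": {
  "delta_pos": [
    [-0.4,0,0],
    [-1,0,0],
    [-1.7,0,0],
    [-2.4,0,0],
    [-3.0,0,0],
    [-3.5,0,0],
    [-3.72,0,0],
    [-3.72,0,0]
  ],
  "delta_rot": [
    [0,0,0],
    [0,0,0],
    [0,0,0],
    [0,0,0],
    [0,0,0],
    [0,0,0],
    [0,0,0],
    [0,0,0]
  ],
  "claw": [10,10,10,10,10,10,10,10]
}}

```text
t: 10.78
tcp_pos: [562.4, 123.0, 173.9]
orientation: [3.142, -0.0, -2.937]
wrist_force: [0.6, -0.8, -1.9]
grip_width: 21.4
```

Call:
{"op": "send_rows", "data": {
  "delta_pos": [
    [0,0,-0.1],
    [0,0,-0.25],
    [0,0,-0.4],
    [0,0,-0.55],
    [0,0,-0.7],
    [0,0,-0.85],
    [0,0,-0.95],
    [0,0,-1.0]
  ],
  "delta_rot": [
    [0,0,0],
    [0,0,0],
    [0,0,0],
    [0,0,0],
    [0,0,0],
    [0,0,0],
    [0,0,0],
    [0,0,0]
  ],
  "claw": [10,10,10,10,10,10,10,10]
}}

```text
t: 11.78
tcp_pos: [562.4, 123.0, 199.2]
orientation: [-3.142, 0.0, -2.937]
wrist_force: [-0.0, -0.0, -1.9]
grip_width: 21.4
```

```bash
python3 - <<'E'
from fit import *
o=observe();A=get_image('scene');B=get_image('side')
print(o['t'],o['tcp_pos'],o['orientation'],o['wrist_force'])
va=(lambda P:proj(A,P),A['frame']);vb=(lambda P:proj(B,P),B['frame'])
print(fitobj([va,vb],segs(80),[],(608.5,131.5,.204,14),(60,100)),[fit([va,vb],80,(608.5,131.5,.204),z0=z,thr=(60,100)) for z in(0,8,14,20)])
a=cv2.resize(A['frame'][160:280,180:310,::-1],None,fx=3,fy=3,interpolation=cv2.INTER_CUBIC)
b=cv2.resize(B['frame'][140:260,190:320,::-1],None,fx=3,fy=3,interpolation=cv2.INTER_CUBIC)
cv2.imwrite('pics/c2.png',np.hstack([a,b]))
E
```

```text
11.775 [562.38206984 122.99269895 199.18202151] [-3.14157965e+00  7.84622176e-05 -2.93668113e+00] [-0.0365547  -0.03613239 -1.9362623 ]
(array([607.6, 132.4,  13.8]), np.float64(0.714), [0.29, 0.32]) [(array([606.6, 130.9,  12.7]), np.float64(1.74)), (array([607.3, 132.3,  11.8]), np.float64(1.62)), (array([609. , 130.3,  11.9]), np.float64(1.61)), (array([608. , 131.9,  11.3]), np.float64(1.66))]
```

View pics/c2.png

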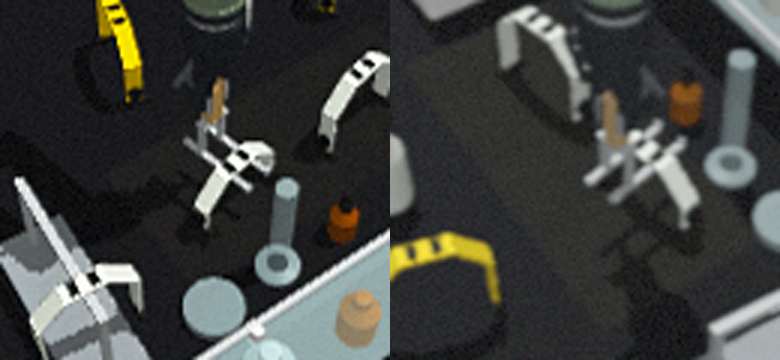

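```bash
python3 - <<'E'
from fit import *
A=get_image('scene');B=get_image('side')
a=cv2.resize(A['frame'][185:245,225:285,::-1],None,fx=6.5,fy=6.5,interpolation=cv2.INTER_CUBIC)
b=cv2.resize(B['frame'][170:230,245:305,::-1],None,fx=6.5,fy=6.5,interpolation=cv2.INTER_CUBIC)
cv2.imwrite('pics/c3.png',np.hstack([a,b]))
E
```

```text
(no output)
```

View pics/c3.png

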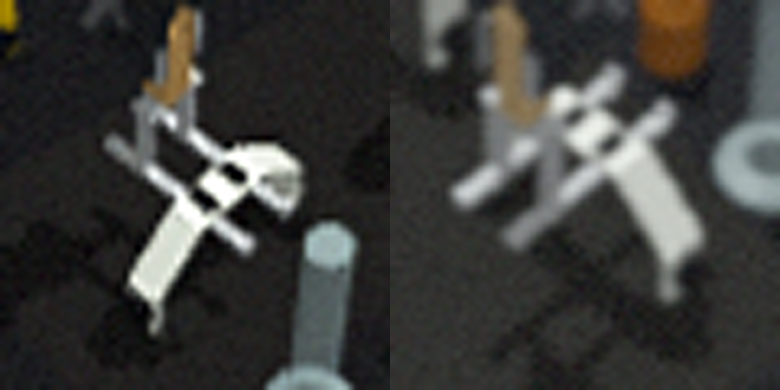

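```bash
python3 - <<'E'
from h import *
c=(562.5,122,199,191.7);h=(562.5,122,355,191.7)
t=(509.7,-351.6,355,169.7);plan(c,h);plan(h,t);plan(t,(509.7,-351.6,245,169.7))
E
```

```text
pos [ 0.    0.   -6.24] turn -0.0 min rows 2.6
pos [  5.91 -18.12  -0.  ] turn 2.75 min rows 7.9
pos [0.  0.  4.4] turn -0.0 min rows 1.8
```

Call:
{"op": "send_rows", "data": {
  "delta_pos": [
    [0,0,-0.3],
    [0,0,-0.9],
    [0,0,-1.8],
    [0,0,-2.8],
    [0,0,-3.9],
    [0,0,-5.0],
    [0,0,-5.9],
    [0,0,-6.24]
  ],
  "delta_rot": [
    [0,0,0],
    [0,0,0],
    [0,0,0],
    [0,0,0],
    [0,0,0],
    [0,0,0],
    [0,0,0],
    [0,0,0]
  ],
  "claw": [10,10,10,10,10,10,10,10]
}}

```text
t: 12.98
tcp_pos: [563.2, 123.1, 358.3]
orientation: [-3.141, 0.005, -2.937]
wrist_force: [0.4, 0.1, -1.2]
grip_width: 21.4
```

Call:
{"op": "send_rows", "data": {
  "delta_pos": [
    [0.09,-0.29,0],
    [0.31,-0.95,0],
    [0.62,-1.9,0],
    [0.99,-3.04,0],
    [1.4,-4.28,0],
    [1.8,-5.52,0],
    [2.2,-6.75,0],
    [2.6,-7.99,0]
  ],
  "delta_rot": [
    [0,0,0],
    [0,0,0],
    [0,0,0],
    [0,0,0],
    [0,0,0],
    [0,0,0],
    [0,0,0],
    [0,0,0]
  ],
  "claw": [10,10,10,10,10,10,10,10]
}}

```text
t: 13.98
tcp_pos: [538.0, -87.9, 353.5]
orientation: [3.141, -0.003, -2.938]
wrist_force: [-0.3, 0.0, -1.3]
grip_width: 21.2
```

Call:
{"op": "send_rows", "data": {
  "delta_pos": [
    [0.4,-1.24,0],
    [0.81,-2.47,0],
    [1.21,-3.71,0],
    [1.61,-4.95,0],
    [2.02,-6.18,0],
    [2.39,-7.32,0],
    [2.7,-8.27,0],
    [2.95,-9.03,0]
  ],
  "delta_rot": [
    [0,0,0],
    [0,0,0],
    [0,0,0],
    [0,0,0],
    [0,0,0],
    [0,0,0],
    [0,0,0],
    [0,0,0]
  ],
  "claw": [10,10,10,10,10,10,10,10]
}}

```text
t: 14.98
tcp_pos: [512.2, -323.3, 354.2]
orientation: [3.14, -0.001, -2.938]
wrist_force: [0.6, -0.3, -1.7]
grip_width: 21.7
```

Call:
{"op": "send_rows", "data": {
  "delta_pos": [
    [0.15,-0.5,0],
    [0.28,-0.85,0],
    [0.36,-1.1,0],
    [0.36,-1.1,0],
    [0.36,-1.1,0],
    [0.36,-1.1,0],
    [0.36,-1.1,0],
    [0.36,-1.1,0]
  ],
  "delta_rot": [
    [0,0,0.2],
    [0,0,0.6],
    [0,0,1.1],
    [0,0,1.6],
    [0,0,2.1],
    [0,0,2.5],
    [0,0,2.75],
    [0,0,2.75]
  ],
  "claw": [10,10,10,10,10,10,10,10]
}}

```text
t: 15.98
tcp_pos: [510.0, -350.4, 355.0]
orientation: [3.141, -0.0, 2.963]
wrist_force: [-0.3, -0.0, -2.5]
grip_width: 21.3
```

```bash
cat >> fit.py <<'E'
def look(name,q,F,H,rl,rh,crop=None):
    "q fork (x,y,yawdeg), F underside, overlay fork prongs (red), rail top edges (green); scene|side|wrist"
    o=observe();out=[]
    for n in('scene','side'):
        D=get_image(n);im=cv2.resize(D['frame'][:,:,::-1],None,fx=4,fy=4,interpolation=cv2.INTER_CUBIC)
        u=np.radians(q[2]);c,s=np.cos(u),np.sin(u)
        for y in(-18,18):
            p=((proj(D,[(q[0]+c*x-s*y,q[1]+s*x+c*y,F+8) for x in(-30,85)])+.5)*4).astype(int);cv2.line(im,p[0].tolist(),p[1].tolist(),(0,0,255),1)
        u=np.radians(rl[2]);c,s=np.cos(u),np.sin(u)
        p=((proj(D,[(rl[0]+c*x,rl[1]+s*x,rh) for x in(-110,110)])+.5)*4).astype(int);cv2.line(im,p[0].tolist(),p[1].tolist(),(0,255,0),1)
        m=(proj(D,[(q[0]+47*np.cos(np.radians(q[2])),q[1]+47*np.sin(np.radians(q[2])),F-20)])[0]*4).astype(int)
        x0=min(max(m[0]-195,0),2048-390);y0=min(max(m[1]-190,0),1536-380);out.append(im[y0:y0+380,x0:x0+390])
    cv2.imwrite('pics/'+name,np.hstack(out));print(o['t'],o['tcp_pos'],o['orientation'],o['wrist_force'])
E
python3 - <<'E'
from fit import *
look('c4.png',(509.7,-351.6,-10.3),242,80,(580.5,-364.5,-10.3),115)
E
```

```text
15.975 [ 510.00978197 -350.39145158  355.03192926] [ 3.14143768e+00 -3.45456179e-05  2.96300946e+00] [-0.31133516 -0.04583554 -2.51169186]
```

View pics/c4.png

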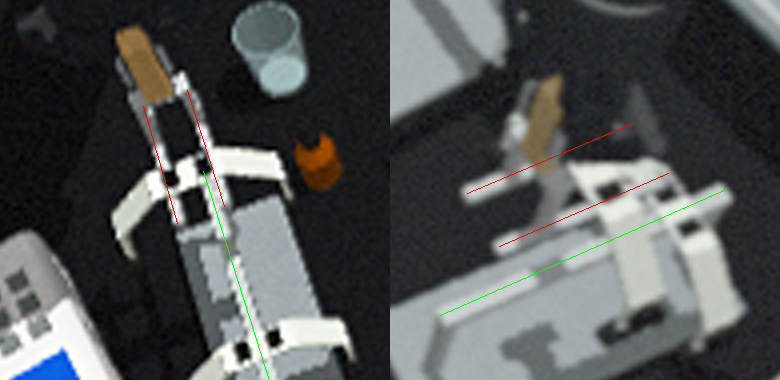

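Call:
{"op": "send_rows", "data": {
  "delta_pos": [
    [0,0,0.3],
    [0,0,0.9],
    [0,0,1.7],
    [0,0,2.5],
    [0,0,3.3],
    [0,0,3.9],
    [0,0,4.3],
    [0,0,4.4]
  ],
  "delta_rot": [
    [0,0,0],
    [0,0,0],
    [0,0,0],
    [0,0,0],
    [0,0,0],
    [0,0,0],
    [0,0,0],
    [0,0,0]
  ],
  "claw": [10,10,10,10,10,10,10,10]
}}

```text
t: 17.08
tcp_pos: [509.6, -350.4, 244.1]
orientation: [3.141, -0.001, 2.963]
wrist_force: [0.6, 0.2, -1.7]
grip_width: 21.4
```

```bash
python3 - <<'E'
from fit import *
o=observe();d=get_image('wrist');print(o['tcp_pos'],o['orientation'],o['wrist_force'])
# bar end & fork prong rear ends in wrist view: lateral comparison, printed as brightness rows
def L(x,y,z,q): 
    u=np.radians(q[2]);return (q[0]+np.cos(u)*x-np.sin(u)*y,q[1]+np.sin(u)*x+np.cos(u)*y,z)
q=(509.7,-351.6,-10.3);rl=(580.5,-364.5,-10.3)
print('prong rear exp',wproj(d,o,[L(-30,-18,140,q),L(-30,18,140,q)]).round(),'bar end exp',wproj(d,o,[L(-110,-6,115,rl),L(-110,6,115,rl)]).round())
cv2.imwrite('pics/w5.png',d['frame'][120:384,150:350,::-1])
im=cv2.resize(d['frame'][120:320,156:356,::-1],None,fx=3,fy=3);cv2.imwrite('pics/w5b.png',im)
E
```

```text
[ 509.58461537 -350.37092924  244.08666219] [ 3.14084972e+00 -1.19454568e-03  2.96251278e+00] [ 0.58330216  0.24282483 -1.73571229]
prong rear exp [[227. 168.]
 [270. 168.]] bar end exp [[242. 154.]
 [255. 154.]]
```

View pics/w5b.png

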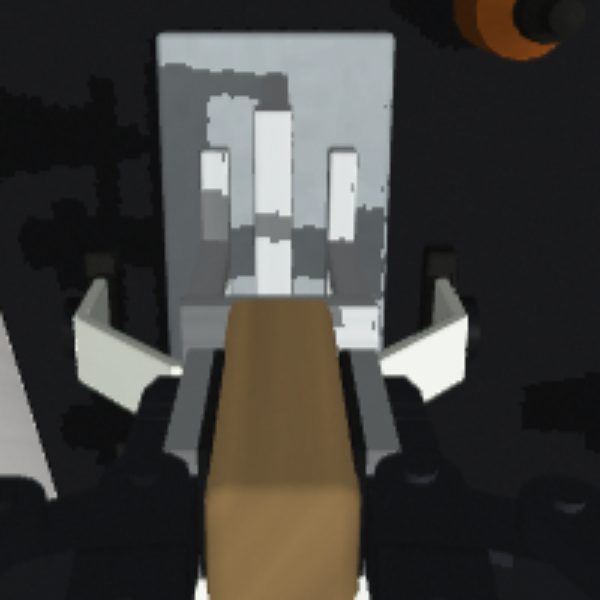

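Call:
{"op": "send_rows", "data": {
  "delta_pos": [
    [0,-0.1,0.1],
    [0,-0.1,0.3],
    [0,-0.1,0.5],
    [0,-0.1,0.75],
    [0,-0.1,1.0],
    [0,-0.1,1.25],
    [0,-0.1,1.44],
    [0,-0.1,1.44]
  ],
  "delta_rot": [
    [0,0,0],
    [0,0,0],
    [0,0,0],
    [0,0,0],
    [0,0,0],
    [0,0,0],
    [0,0,0],
    [0,0,0]
  ],
  "claw": [10,10,10,10,10,10,10,10]
}}

```text
t: 18.12
tcp_pos: [509.2, -352.8, 208.4]
orientation: [3.141, -0.001, 2.963]
wrist_force: [0.4, 1.1, -1.6]
grip_width: 21.3
```

```bash
python3 - <<'E'
from fit import *
o=observe();A=get_image('scene');B=get_image('side');print(o['tcp_pos'],o['wrist_force'])
va=(lambda P:proj(A,P),A['frame']);vb=(lambda P:proj(B,P),B['frame'])
for z in(27,35,43): print(z,[fit(v,80,(556,-360,-.18),z0=z,thr=(140,200)) for v in([va,vb],[va],[vb])])
c=np.hypot(1,1)
E
```

```text
[ 509.20359264 -352.80903131  208.41400202] [ 0.36220465  1.08536695 -1.62514749]
27 [(array([ 551.4, -363.6,   -6.2]), np.float64(1.82)), (array([ 550.4, -361.9,   -9.7]), np.float64(2.03)), (array([ 546.7, -369.6,   -2.6]), np.float64(1.55))]
35 [(array([ 554.6, -362.5,  -11.1]), np.float64(1.79)), (array([ 554.1, -361.5,  -11.4]), np.float64(1.98)), (array([ 541.1, -379.3,   -3.3]), np.float64(1.54))]
43 [(array([ 558.1, -359.6,  -13.8]), np.float64(1.77)), (array([ 559.4, -361.7,  -11.1]), np.float64(1.9)), (array([ 5.393e+02, -3.700e+02,  5.000e-01]), np.float64(1.56))]
```

Call:
{"op": "send_rows", "data": {
  "delta_pos": [
    [0.2,0,0],
    [0.6,0,0],
    [1.1,0,0],
    [1.7,0,0],
    [2.3,0,0],
    [2.8,0,0],
    [3.2,0,0],
    [3.2,0,0]
  ],
  "delta_rot": [
    [0,0,0],
    [0,0,0],
    [0,0,0],
    [0,0,0],
    [0,0,0],
    [0,0,0],
    [0,0,0],
    [0,0,0]
  ],
  "claw": [10,10,10,10,10,10,10,10]
}}

```text
t: 19.23
tcp_pos: [430.1, -338.8, 209.1]
orientation: [-3.142, 0.0, 2.962]
wrist_force: [0.5, -0.6, -0.8]
grip_width: 21.1
```

Call:
{"op": "send_rows", "data": {
  "delta_pos": [
    [0,0,-0.4],
    [0,0,-1.2],
    [0,0,-2.2],
    [0,0,-3.4],
    [0,0,-4.6],
    [0,0,-5.5],
    [0,0,-5.8],
    [0,0,-5.8]
  ],
  "delta_rot": [
    [0,0,0],
    [0,0,0],
    [0,0,0],
    [0,0,0],
    [0,0,0],
    [0,0,0],
    [0,0,0],
    [0,0,0]
  ],
  "claw": [10,10,10,10,10,10,10,10]
}}

```text
t: 20.23
tcp_pos: [431.0, -338.9, 354.4]
orientation: [-3.141, 0.001, 2.963]
wrist_force: [0.4, -0.7, -2.9]
grip_width: 20.9
```

```bash
python3 - <<'E'
from fit import *
o=observe();A=get_image('scene');B=get_image('side');print(o['tcp_pos'],o['orientation'],o['wrist_force'])
a=cv2.resize(A['frame'][245:335,105:195,::-1],None,fx=4.3,fy=4.3,interpolation=cv2.INTER_CUBIC)
b=cv2.resize(B['frame'][265:355,325:415,::-1],None,fx=4.3,fy=4.3,interpolation=cv2.INTER_CUBIC)
cv2.imwrite('pics/c5.png',np.hstack([a,b]))
va=(lambda P:proj(A,P),A['frame']);vb=(lambda P:proj(B,P),B['frame'])
print([fitobj(v,segs(120),[],(600,347,.22),(60,100)) for v in([va,vb],[va],[vb])])
C=np.array([600,347.]);u=np.radians(12.6);e=np.array([np.cos(u),np.sin(u)]);p=C-145*e
y=np.radians(169.7);c=np.array([509.7,-351.6])+ -2.5*np.array([np.sin(y),-np.cos(y)])+80*np.array([np.cos(y),np.sin(y)])
print('now',c,'entry',p)
c=(*c,354,169.7)
plan(c,(*p,354,169.7)); plan((*p,354,169.7),(*p,214,192.6))
E
```

```text
[ 431.02720547 -338.91565482  354.44561777] [-3.14100122e+00  8.42641235e-04  2.96282354e+00] [ 0.3645176  -0.67720677 -2.87686589]
[(array([599.7, 347.6,  13. ]), np.float64(1.331), [0.15, 0.76]), (array([599.9, 348.4,  12.6]), np.float64(0.049), [0.15]), (array([602.9, 310.8,   9.3]), np.float64(1.26), [0.76])]
now [ 430.54219143 -339.75553539] entry [458.49206952 315.36923   ]
pos [ 3.59 25.98 -0.  ] turn -0.0 min rows 10.9
pos [0.  0.  5.6] turn -2.86 min rows 2.3
```

View pics/c5.png

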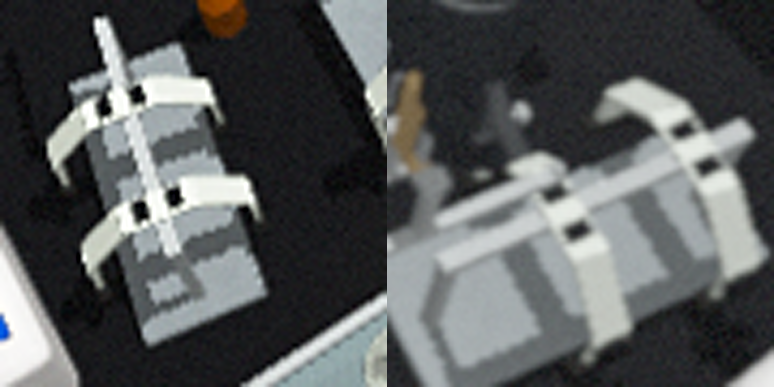

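Call:
{"op": "send_rows", "data": {
  "delta_pos": [
    [0.07,0.5,0],
    [0.24,1.7,0],
    [0.49,3.5,0],
    [0.76,5.5,0],
    [1.04,7.5,0],
    [1.31,9.5,0],
    [1.59,11.5,0],
    [1.86,13.5,0]
  ],
  "delta_rot": [
    [0,0,0],
    [0,0,0],
    [0,0,0],
    [0,0,0],
    [0,0,0],
    [0,0,0],
    [0,0,0],
    [0,0,0]
  ],
  "claw": [10,10,10,10,10,10,10,10]
}}

```text
t: 21.32
tcp_pos: [444.1, 3.9, 353.4]
orientation: [3.141, -0.001, 2.963]
wrist_force: [0.6, 0.4, -0.2]
grip_width: 21.4
```

Call:
{"op": "send_rows", "data": {
  "delta_pos": [
    [0.28,2.0,0],
    [0.55,4.0,0],
    [0.83,6.0,0],
    [1.1,8.0,0],
    [1.35,9.8,0],
    [1.55,11.3,0],
    [1.68,12.2,0],
    [1.73,12.48,0]
  ],
  "delta_rot": [
    [0,0,-0.3],
    [0,0,-0.7],
    [0,0,-1.1],
    [0,0,-1.5],
    [0,0,-1.9],
    [0,0,-2.3],
    [0,0,-2.7],
    [0,0,-2.86]
  ],
  "claw": [10,10,10,10,10,10,10,10]
}}

```text
t: 22.32
tcp_pos: [456.9, 317.6, 353.0]
orientation: [-3.141, -0.002, -2.918]
wrist_force: [0.9, -0.5, -1.7]
grip_width: 21.5
```

Call:
{"op": "send_rows", "data": {
  "delta_pos": [
    [0,0,0.4],
    [0,0,1.2],
    [0,0,2.4],
    [0,0,3.6],
    [0,0,4.7],
    [0,0,5.4],
    [0,0,5.6],
    [0,0,5.6]
  ],
  "delta_rot": [
    [0,0,0],
    [0,0,0],
    [0,0,0],
    [0,0,0],
    [0,0,0],
    [0,0,0],
    [0,0,0],
    [0,0,0]
  ],
  "claw": [10,10,10,10,10,10,10,10]
}}

```text
t: 23.32
tcp_pos: [458.4, 316.1, 214.4]
orientation: [3.142, 0.001, -2.922]
wrist_force: [0.4, -0.3, -0.7]
grip_width: 21.3
```

```bash
python3 - <<'E'
from fit import *
look('c6.png',(458.5,315.4,12.6),101,120,(615,-131.5,-4.2),155)
E
```

```text
23.325 [458.39997678 316.12891282 214.42029699] [ 3.14153029e+00  5.91745575e-04 -2.92189297e+00] [ 0.43933856 -0.34969614 -0.67482525]
```

View pics/c6.png

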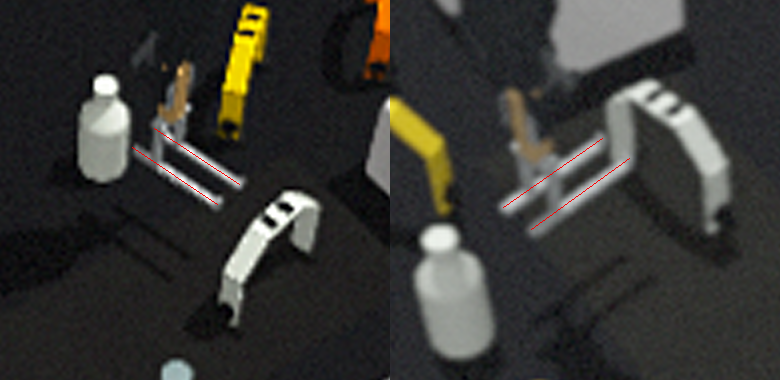

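Call:
{"op": "send_rows", "data": {
  "delta_pos": [
    [-0.4,0,0],
    [-1,0,0],
    [-1.7,0,0],
    [-2.4,0,0],
    [-3.0,0,0],
    [-3.6,0,0],
    [-3.92,0,0],
    [-3.92,0,0]
  ],
  "delta_rot": [
    [0,0,0],
    [0,0,0],
    [0,0,0],
    [0,0,0],
    [0,0,0],
    [0,0,0],
    [0,0,0],
    [0,0,0]
  ],
  "claw": [10,10,10,10,10,10,10,10]
}}

```text
t: 24.42
tcp_pos: [554.5, 337.7, 213.9]
orientation: [-3.142, 0.0, -2.922]
wrist_force: [0.1, -0.0, -2.6]
grip_width: 21.2
```

Call:
{"op": "send_rows", "data": {
  "delta_pos": [
    [0,0,-0.1],
    [0,0,-0.25],
    [0,0,-0.4],
    [0,0,-0.55],
    [0,0,-0.7],
    [0,0,-0.85],
    [0,0,-0.95],
    [0,0,-1.0]
  ],
  "delta_rot": [
    [0,0,0],
    [0,0,0],
    [0,0,0],
    [0,0,0],
    [0,0,0],
    [0,0,0],
    [0,0,0],
    [0,0,0]
  ],
  "claw": [10,10,10,10,10,10,10,10]
}}

```text
t: 25.42
tcp_pos: [553.8, 337.7, 239.2]
orientation: [3.142, 0.0, -2.921]
wrist_force: [-0.6, -0.5, -1.7]
grip_width: 21.4
```

```bash
python3 - <<'E'
from fit import *
o=observe();A=get_image('scene');B=get_image('side');print(o['tcp_pos'],o['orientation'],o['wrist_force'])
va=(lambda P:proj(A,P),A['frame']);vb=(lambda P:proj(B,P),B['frame'])
fk=[box(-35,90,-24,24,125,135),box(-15,15,-20,20,125,270)],(554,336.7,.22)
for z in(0,7,14,21): print(z,fitobj([va],segs(120),[fk],(600,347,.22,z),(60,100)))
c=(554.1,336.7,239,192.6)
plan(c,(554.1,336.7,339,192.6));plan(c,(545,100,404,192.6));plan((545,100,404,192.6),(538.2,-125.9,404,175.8))
E
```

```text
[553.76217015 337.71218004 239.21465508] [ 3.14155060e+00  1.82890661e-04 -2.92137166e+00] [-0.59771865 -0.5015619  -1.71531803]
0 (array([595.2, 357.3,   9.5]), np.float64(0.024), [0.22])
7 (array([595.4, 357.1,   9.4]), np.float64(0.024), [0.23])
14 (array([594.6, 357.3,  10.1]), np.float64(0.024), [0.24])
21 (array([594.6, 357.3,  10.1]), np.float64(0.024), [0.24])
pos [ 0.  0. -4.] turn -0.0 min rows 1.7
pos [ 2.42 -9.16 -6.6 ] turn -0.0 min rows 4.8
pos [ 2.24 -8.76 -0.  ] turn 2.1 min rows 3.8
```

Call:
{"op": "send_rows", "data": {
  "delta_pos": [
    [0,0,-0.2],
    [0,0,-0.6],
    [0,0,-1.2],
    [0,0,-1.9],
    [0,0,-2.6],
    [0,0,-3.3],
    [0,0,-3.8],
    [0,0,-4.0]
  ],
  "delta_rot": [
    [0,0,0],
    [0,0,0],
    [0,0,0],
    [0,0,0],
    [0,0,0],
    [0,0,0],
    [0,0,0],
    [0,0,0]
  ],
  "claw": [10,10,10,10,10,10,10,10]
}}

```text
t: 26.52
tcp_pos: [554.1, 337.8, 340.5]
orientation: [3.141, 0.002, -2.921]
wrist_force: [0.4, 0.1, -2.8]
grip_width: 21.2
```

```bash
python3 - <<'E'
from fit import *
o=observe();A=get_image('scene');B=get_image('side');print(o['tcp_pos'],o['orientation'],o['wrist_force'])
va=(lambda P:proj(A,P),A['frame']);vb=(lambda P:proj(B,P),B['frame'])
for z in(100,108,114,120): print(z,fit([va],120,(600,347,.22),z0=z,thr=(60,100)),fit([va,vb],120,(600,347,.22),z0=z,thr=(60,100)))
E
```

```text
[554.05927608 337.83805363 340.46784629] [ 3.14127973e+00  1.83418248e-03 -2.92133273e+00] [ 0.3588411   0.13357481 -2.76704835]
100 (array([591.3, 358. ,  12.8]), np.float64(0.77)) (array([597.7, 352. ,  12.6]), np.float64(1.55))
108 (array([596.3, 352.6,  13. ]), np.float64(0.74)) (array([599.1, 350. ,  13.1]), np.float64(1.45))
114 (array([600.8, 347.3,  13. ]), np.float64(0.75)) (array([600.3, 348.7,  12.4]), np.float64(1.44))
120 (array([603.7, 343. ,  13.6]), np.float64(0.75)) (array([600.1, 348.1,  12.4]), np.float64(1.48))
```

Call:
{"op": "send_rows", "data": {
  "delta_pos": [
    [0.07,-0.27,-0.1],
    [0.25,-0.95,-0.3],
    [0.52,-1.95,-0.6],
    [0.84,-3.2,-1.0],
    [1.18,-4.45,-1.5],
    [1.51,-5.7,-2.0],
    [1.82,-6.9,-2.4],
    [2.12,-8.05,-2.6]
  ],
  "delta_rot": [
    [0,0,0],
    [0,0,0],
    [0,0,0],
    [0,0,0],
    [0,0,0],
    [0,0,0],
    [0,0,0],
    [0,0,0]
  ],
  "claw": [10,10,10,10,10,10,10,10]
}}

```text
t: 27.62
tcp_pos: [545.6, 127.5, 405.0]
orientation: [-3.141, 0.001, -2.922]
wrist_force: [0.5, 0.2, -1.6]
grip_width: 21.3
```

Call:
{"op": "send_rows", "data": {
  "delta_pos": [
    [0.3,-1.15,0],
    [0.6,-2.3,0],
    [0.9,-3.5,0],
    [1.2,-4.7,0],
    [1.52,-5.9,0],
    [1.83,-7.1,0],
    [2.1,-8.2,0],
    [2.3,-9.0,0]
  ],
  "delta_rot": [
    [0,0,0],
    [0,0,0],
    [0,0,0],
    [0,0,0],
    [0,0,0],
    [0,0,0],
    [0,0,0],
    [0,0,0]
  ],
  "claw": [10,10,10,10,10,10,10,10]
}}

```text
t: 28.62
tcp_pos: [538.2, -104.4, 404.1]
orientation: [-3.141, -0.0, -2.923]
wrist_force: [0.4, -0.1, -2.6]
grip_width: 21.4
```

Call:
{"op": "send_rows", "data": {
  "delta_pos": [
    [0.12,-0.45,0],
    [0.2,-0.75,0],
    [0.24,-0.87,0],
    [0.24,-0.87,0],
    [0.24,-0.87,0],
    [0.24,-0.87,0],
    [0.24,-0.87,0],
    [0.24,-0.87,0]
  ],
  "delta_rot": [
    [0,0,0.2],
    [0,0,0.5],
    [0,0,0.9],
    [0,0,1.3],
    [0,0,1.7],
    [0,0,2.0],
    [0,0,2.1],
    [0,0,2.1]
  ],
  "claw": [10,10,10,10,10,10,10,10]
}}

```text
t: 29.62
tcp_pos: [538.0, -124.6, 404.0]
orientation: [3.141, 0.0, 3.069]
wrist_force: [-0.2, -0.7, -2.1]
grip_width: 21.6
```

```bash
python3 - <<'E'
from fit import *
o=observe();A=get_image('scene');B=get_image('side');print(o['t'],o['tcp_pos'],o['orientation'],o['wrist_force'])
va=(lambda P:proj(A,P),A['frame']);vb=(lambda P:proj(B,P),B['frame'])
for z in(179,): print(z,fit([va],120,(585,-129,-.07),z0=z,thr=(140,200)),fit([va,vb],120,(585,-129,-.07),z0=z,thr=(140,200)))
y=np.radians(175.8);print('bar-frame offset of TCP (along,across):',np.array(o['tcp_pos'])[:2]-[615,-131.5])
E
```

```text
29.625 [ 537.95063096 -124.56822244  404.04966883] [3.14145844e+00 1.62022157e-05 3.06919728e+00] [-0.23075229 -0.69291124 -2.06240569]
179 (array([ 585.4, -130.7,   -1.1]), np.float64(1.39)) (array([ 584.7, -129.7,   -2. ]), np.float64(1.46))
bar-frame offset of TCP (along,across): [-77.04936904   6.93177756]
```

Call:
{"op": "send_rows", "data": {
  "delta_pos": [
    [0,0,0.3],
    [0,0,0.9],
    [0,0,1.7],
    [0,0,2.6],
    [0,0,3.5],
    [0,0,4.3],
    [0,0,4.75],
    [0,0,4.84]
  ],
  "delta_rot": [
    [0,0,0],
    [0,0,0],
    [0,0,0],
    [0,0,0],
    [0,0,0],
    [0,0,0],
    [0,0,0],
    [0,0,0]
  ],
  "claw": [10,10,10,10,10,10,10,10]
}}

```text
t: 30.72
tcp_pos: [537.2, -124.7, 281.6]
orientation: [3.141, -0.003, 3.069]
wrist_force: [-0.5, -0.5, -1.8]
grip_width: 21.3
```

```bash
python3 - <<'E'
from fit import *
o=observe();d=get_image('wrist');print(o['tcp_pos'],o['orientation'],o['wrist_force'])
cv2.imwrite('pics/w6.png',d['frame'][:,:,::-1])
g=d['frame'].min(2)
for r in range(156,206,6): print(r,' '.join('%3d'%v for v in g[r,215:290:2]))
q=(538.2,-125.9,-4.2);rl=(615,-131.5,-4.2)
def L(x,y,z,q): 
    u=np.radians(q[2]);return (q[0]+np.cos(u)*x-np.sin(u)*y,q[1]+np.sin(u)*x+np.cos(u)*y,z)
print('bar exp',wproj(d,o,[L(x,y,155,rl) for x in(-110,-90) for y in(-6,6)]).round(),'prong',wproj(d,o,[L(x,y,178,q) for x in(-30,-10) for y in(-22,-14,14,22)]).round())
E
```

```text
[ 537.19724418 -124.68737117  281.58125913] [ 3.14083650e+00 -2.51159371e-03  3.06861639e+00] [-0.53481977 -0.47281478 -1.8222762 ]
156 149 235 235 234 237 238 238 238 238 236 237 237 237 237 140 141 141 141 141 237 236 236 236 235 235 236 235 234 236 235 235 236 236 235  55  42  42  42
162 148 236 237 237 235 235 235 236 235 235 238 238 237 157 137 139 139 141 141 234 234 232 234 235 235 236 235 233 234 235 236 236 235 231  42  42  41  42
168 147 236 237 237 237 202 223 223 222 234 237 237 236 253 254 254 254 254 254 231 236 236 235 235 233 233 220 220 221 219 233 234 234 227  42  41  43  42
174 145 235 235 235 197 210 204 204 253 236 234 233 234 253 254 254 254 254 254 231 235 236 235 235 233 153 254 254 254 254 201 233 233 227  43  42  42  43
180 143 234 235 235 177 189 185 182 174 237 236 234 235 253 254 254 254 254 254 204 233 233 234 236 236 127 253 254 254 254 158 154 157 226  41  42  41  42
186 142 142 143 145 180 189 185 182 177 143 143 143 143 253 254 254 253 254 254 127 141 139 138 140 162 158 254 254 254 254 141 139 140 128  42  43  42  43
192 141 143 143 143 178 189 186 182 180 139 139 139 139 185 189 189 186 186 185 125 141 143 143 139 140 180 254 254 254 254 137 137 139 123  42  42  42  42
198 138 145 230 230 159 189 188 183 180 228 229 230 140 251 253 187 184 186 185 125 139 141 141 142 139 220 254 254 254 254 137 136 137 158  42  42  41  42
204 131 141 233 233 141 143 143 141 137 235 235 235 235 251 253 253 253 254 254 221 235 235 236 234 234 121 141 143 142 141 141 139 138  94  42  42  43  42
bar exp [[242. 161.]
 [255. 161.]
 [242. 183.]
 [255. 183.]] prong [[222. 170.]
 [232. 170.]
 [266. 170.]
 [275. 170.]
 [223. 193.]
 [232. 193.]
 [265. 193.]
 [275. 193.]]
```

Call:
{"op": "send_rows", "data": {
  "delta_pos": [
    [0,-0.11,0.1],
    [0,-0.11,0.3],
    [0,-0.11,0.5],
    [0,-0.11,0.75],
    [0,-0.11,1.0],
    [0,-0.11,1.25],
    [0,-0.11,1.4],
    [0,-0.11,1.4]
  ],
  "delta_rot": [
    [0,0,0],
    [0,0,0],
    [0,0,0],
    [0,0,0],
    [0,0,0],
    [0,0,0],
    [0,0,0],
    [0,0,0]
  ],
  "claw": [10,10,10,10,10,10,10,10]
}}

```text
t: 31.78
tcp_pos: [537.5, -127.6, 247.6]
orientation: [3.141, -0.001, 3.069]
wrist_force: [-0.0, 0.8, -1.1]
grip_width: 21.4
```

Call:
{"op": "send_rows", "data": {
  "delta_pos": [
    [0.2,0,0],
    [0.6,0,0],
    [1.1,0,0],
    [1.7,0,0],
    [2.3,0,0],
    [2.8,0,0],
    [3.2,0,0],
    [3.2,0,0]
  ],
  "delta_rot": [
    [0,0,0],
    [0,0,0],
    [0,0,0],
    [0,0,0],
    [0,0,0],
    [0,0,0],
    [0,0,0],
    [0,0,0]
  ],
  "claw": [10,10,10,10,10,10,10,10]
}}

```text
t: 32.78
tcp_pos: [457.3, -121.8, 248.1]
orientation: [-3.142, 0.0, 3.068]
wrist_force: [0.8, -0.7, -1.0]
grip_width: 21.5
```

Call:
{"op": "send_rows", "data": {
  "delta_pos": [
    [0,0,-0.4],
    [0,0,-1.1],
    [0,0,-1.9],
    [0,0,-2.4],
    [0,0,-2.6],
    [0,0,-2.6]
  ],
  "delta_rot": [
    [0,0,0],
    [0,0,0],
    [0,0,0],
    [0,0,0],
    [0,0,0],
    [0,0,0]
  ],
  "claw": [10,10,10,10,10,10]
}}

```text
t: 33.52
tcp_pos: [458.0, -121.9, 313.3]
orientation: [-3.141, 0.0, 3.069]
wrist_force: [1.1, 0.3, -2.0]
grip_width: 21.6
```

```bash
python3 - <<'E'
from fit import *
o=observe();A=get_image('scene');B=get_image('side');print(o['tcp_pos'],o['orientation'],o['wrist_force'])
va=(lambda P:proj(A,P),A['frame']);vb=(lambda P:proj(B,P),B['frame'])
print('long',[fit(v,120,(585,-129,-.07),z0=35,thr=(140,200)) for v in([va],[va,vb])],'tallp',fit([va,vb],120,(676,-133,-.05),z0=35,thr=(140,200)))
print('short',fit([va,vb],80,(556,-360,-.18),z0=35,thr=(140,200)),'lowp',fit([va,vb],80,(646,-375,-.15),z0=35,thr=(140,200)))
y=np.radians(175.8);c=np.array([538.2,-125.9])-2.75*np.array([np.sin(y),-np.cos(y)])+80*np.array([np.cos(y),np.sin(y)]);print(c)
c=(*c,313,175.8)
for t in[(520,60,313,175.8),(540,160,313,175.8)]: plan(c,t)
a=cv2.resize(A['frame'][215:305,165:255,::-1],None,fx=4.3,fy=4.3,interpolation=cv2.INTER_CUBIC)
b=cv2.resize(B['frame'][205:295,280:370,::-1],None,fx=4.3,fy=4.3,interpolation=cv2.INTER_CUBIC)
cv2.imwrite('pics/c7.png',np.hstack([a,b]))
E
```

```text
[ 458.02797212 -121.85653261  313.2747845 ] [-3.14145476e+00  3.91866531e-04  3.06872387e+00] [ 1.13749199  0.27447379 -1.96085489]
long [(array([ 587.4, -131. ,    0.9]), np.float64(2.06)), (array([ 583.5, -131.8,   -3.6]), np.float64(1.95))] tallp (array([ 676.1, -132.6,   -4.1]), np.float64(1.91))
short (array([ 554.3, -362.4,  -11. ]), np.float64(1.7)) lowp (array([ 647.9, -376.7,  -10.6]), np.float64(1.48))
[ 458.21343678 -122.78355904]
pos [-1.93  7.47 -0.  ] turn -0.0 min rows 3.2
pos [-2.43 11.52 -0.  ] turn -0.0 min rows 4.9
```

View pics/c7.png

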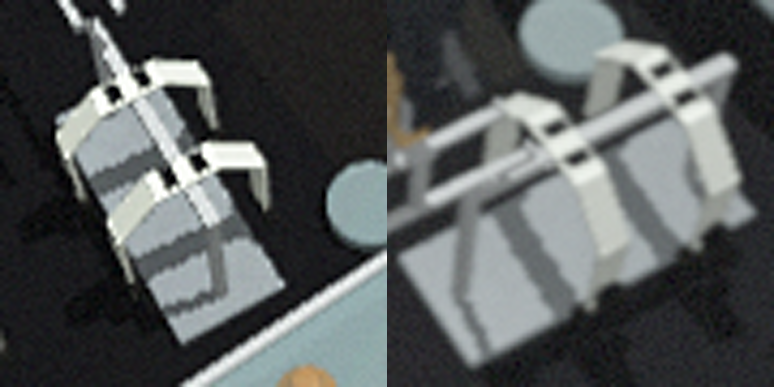

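```bash
python3 - <<'E'
from h import *
c=(458.2,-122.8,313,175.8);t=(438,-5,313,175.8);plan(c,t);plan(t,(438,-5,113.5,175.8))
E
```

```text
pos [ 1.15  4.64 -0.  ] turn -0.0 min rows 2.0
pos [0.   0.   7.98] turn -0.0 min rows 3.3
```

Call:
{"op": "send_rows", "data": {
  "delta_pos": [
    [0.15,0.6,0],
    [0.4,1.6,0],
    [0.7,2.9,0.5],
    [0.95,3.9,1.5],
    [1.15,4.64,3],
    [1.15,4.64,4.7],
    [1.15,4.64,6.2],
    [1.15,4.64,7.0]
  ],
  "delta_rot": [
    [0,0,0],
    [0,0,0],
    [0,0,0],
    [0,0,0],
    [0,0,0],
    [0,0,0],
    [0,0,0],
    [0,0,0]
  ],
  "claw": [10,10,10,10,10,10,10,10]
}}

```text
t: 34.62
tcp_pos: [435.3, -2.6, 135.4]
orientation: [3.14, -0.005, 3.069]
wrist_force: [-0.1, 0.0, -1.2]
grip_width: 21.6
```

Call:
{"op": "send_rows", "data": {
  "delta_pos": [
    [0,0,0.3],
    [0,0,0.6],
    [0,0,0.8],
    [0,0,0.9],
    [0,0,0.97],
    [0,0,0.99],
    [0,0,0.99],
    [0,0,0.99]
  ],
  "delta_rot": [
    [0,0,0],
    [0,0,0],
    [0,0,0],
    [0,0,0],
    [0,0,0],
    [0,0,0],
    [0,0,0],
    [0,0,0]
  ],
  "claw": [10,10,10,10,10,10,10,10]
}}

```text
t: 35.62
tcp_pos: [438.2, -4.2, 114.2]
orientation: [-3.141, 0.001, 3.069]
wrist_force: [-1.4, -0.3, 4.0]
grip_width: 21.3
```

Call:
{"op": "send_rows", "data": {
  "delta_pos": [
    [0,0,0],
    [0,0,0],
    [0,0,0],
    [0,0,0],
    [0,0,0],
    [0,0,0],
    [0,0,0],
    [0,0,0]
  ],
  "delta_rot": [
    [0,0,0],
    [0,0,0],
    [0,0,0],
    [0,0,0],
    [0,0,0],
    [0,0,0],
    [0,0,0],
    [0,0,0]
  ],
  "claw": [25,30,40,50,60,60,60,60]
}}

```text
t: 36.62
tcp_pos: [437.7, -4.0, 113.3]
orientation: [3.142, 0.0, 3.069]
wrist_force: [0.1, -0.8, -0.3]
grip_width: 59.8
```

Call:
{"op": "send_rows", "data": {
  "delta_pos": [
    [0,0,-0.3],
    [0,0,-0.9],
    [0,0,-1.7],
    [0,0,-2.7],
    [0,0,-3.8],
    [0,0,-4.8],
    [0,0,-5.4],
    [0,0,-5.4]
  ],
  "delta_rot": [
    [0,0,0],
    [0,0,0],
    [0,0,0],
    [0,0,0],
    [0,0,0],
    [0,0,0],
    [0,0,0],
    [0,0,0]
  ],
  "claw": [60,60,60,60,60,60,60,60]
}}

```text
t: 37.62
tcp_pos: [438.6, -4.2, 249.9]
orientation: [-3.141, 0.004, 3.069]
wrist_force: [-0.3, 0.2, 0.1]
grip_width: 60.2
```

```bash
python3 - <<'E'
from fit import *
o=observe();A=get_image('scene');B=get_image('side');print(o['tcp_pos'],o['wrist_force'],o['grip_width'])
cv2.imwrite('pics/e.png',np.hstack([cv2.resize(A['frame'][165:335,100:290,::-1],None,fx=2.1,fy=2.1,interpolation=cv2.INTER_CUBIC),cv2.resize(B['frame'][190:360,235:425,::-1],None,fx=2.1,fy=2.1,interpolation=cv2.INTER_CUBIC)]))
E
```

```text
[438.58500704  -4.23106233 249.94132657] [-0.34901415  0.15828231  0.09643019] 60.24199680515553
```

View pics/e.png

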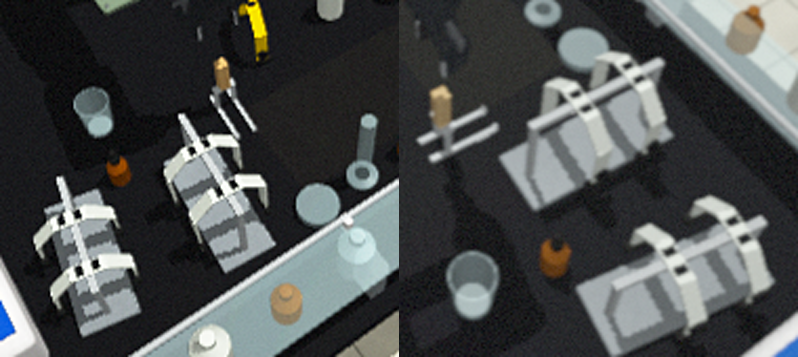

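The final picture shows the fork standing upright at about (225,85) in the left half, and two frames astride each rail. The bystanders are undisturbed and the gripper is clear.

```bash
python3 -c "
from cell import *
print(finish_job())"
```

```text
the job is handed in; nothing more can be done
None
```

I carried both wet frames by their crowns on the fork and hung them beside the frames already there, the short one on the lower rail and the long one on the taller rail. I then stood the fork on clear bench near (438, -5) mm and handed the job in at about 38 s.

**Last checks:**
- **Frames:** both hang squarely astride their bars in the final pictures. The fitted centres are about 2–3 mm from the bar line along which they should sit, and the skew is under 2°.
- **Frames already hanging:** their fitted positions moved by 2 mm or less, which is within measurement error.
- **Fork:** it stands upright. The gripper is open, 250 mm up, with almost no wrist force.
- **Bystanders:** the beaker, dish, cylinder and the dropper beside the rails look unmoved in the last picture. It cuts off most of the wash bottle and the other dropper, so I did not check those at the end.

**Disagreements:**
- The final fits were noisy against the grey rails. The scene camera alone put the long frame about 5° off the rail's direction, while both cameras together put it under 1° off.
- During approach, the wrist camera put each rail about 2.5 mm to one side of my first estimate. I corrected for that before lowering each frame.

I viewed 14 pictures, more than the 10 budgeted and the one or two extra allowed.

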